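Load the heel drilling jig

TASK

Load the drilling jig: first swing its latch right out of the way, clear of where the plate goes, then slide each square block heel out of the tightly packed row on the green mat and lay it in a nest of its own in the jig, leaving the round-backed heels where they are in the row. When every square heel is in, lower the drill plate over both locating pins until it rests flush, and swing the latch fully home across the plate. Leave the glue bottle, mug and polish tin alone.

Things in the scene. Friction and masses are not known exactly. Their poses are not given: they have to be found in the camera images.
- sheet: Fixed flat green cutting mat on the bench, 300 (its x) x 240 (its y) x 3 mm thick; the heels lie on it in one row, each along the mat's x, side by side along its y. Origin: centre of its underside, z up. The row is centred about 60 mm to the +x of the origin, so the free part is on its -x side, nearer the robot.
- square1: Square block heel, plain beech with an 8 mm black tip at its -x end: a flat-faced bar 96 x 36 x 36 mm, length along its x. Origin: centre of the bar (18 mm above what it lies on). 90 g. Starts in the row touching its neighbours. May lie in its nest either way round and on any long face. One of the three may be absent (None).
- square2: Square block heel, plain beech with an 8 mm black tip at its -x end: a flat-faced bar 96 x 36 x 36 mm, length along its x. Origin: centre of the bar (18 mm above what it lies on). 90 g. Starts in the row touching its neighbours. May lie in its nest either way round and on any long face. One of the three may be absent (None).
- square3: Square block heel, plain beech with an 8 mm black tip at its -x end: a flat-faced bar 96 x 36 x 36 mm, length along its x. Origin: centre of the bar (18 mm above what it lies on). 90 g. Starts in the row touching its neighbours. May lie in its nest either way round and on any long face. One of the three may be absent (None).
- round1: Round-backed block heel, same wood, black tip and size (96 x 36 x 36 mm, length along x) but its upper half is a half-round (radius 18 mm) along the length. Origin: centre, 18 mm above the mat. In the same row; stays there.
- round2: Round-backed block heel, same wood, black tip and size (96 x 36 x 36 mm, length along x) but its upper half is a half-round (radius 18 mm) along the length. Origin: centre, 18 mm above the mat. In the same row; stays there.
- jig: Fixed drilling jig: steel base 152 (x) x 176 (y) x 12 mm. Origin: centre of its underside on the bench, z up. Two aluminium end walls along y, at x = 52..76 and -76..-52 mm, 160 mm long, tops 50 mm above the bench. Between them three open-topped nests side by side along y, 61 mm apart. A lug on the -x side carries the latch's pivot post at (-94,0) mm.
- nest1 (a point): Centre of a nest's floor, 12 mm above the bench. A heel in it has its origin 18 mm above this point and its x along the jig's x (8 mm play lengthways between the walls, 5 mm sideways). Only at x = 30..46 and -46..-30 mm of the jig do low teeth, 10 mm high, stand beside the nests; around x = 0 the 25 mm between heels is free for fingers.
- nest2 (a point): Centre of a nest's floor, 12 mm above the bench. A heel in it has its origin 18 mm above this point and its x along the jig's x (8 mm play lengthways between the walls, 5 mm sideways). Only at x = 30..46 and -46..-30 mm of the jig do low teeth, 10 mm high, stand beside the nests; around x = 0 the 25 mm between heels is free for fingers.
- nest3 (a point): Centre of a nest's floor, 12 mm above the bench. A heel in it has its origin 18 mm above this point and its x along the jig's x (8 mm play lengthways between the walls, 5 mm sideways). Only at x = 30..46 and -46..-30 mm of the jig do low teeth, 10 mm high, stand beside the nests; around x = 0 the 25 mm between heels is free for fingers.
- pin1 (a point): Tip of the jig's pin at (x,y) = (64,62) mm of the jig, 70 mm above the bench. Upright, 12 mm diameter, 20 mm tall on the wall's top; the upper 8 mm taper to 5 mm.
- pin2 (a point): Tip of the like pin at (-64,-62) mm of the jig.
- seat (a point): Point of the jig midway between the two wall tops, 50 mm above the bench: where the plate's origin is when it is seated; axes as the jig's.
- plate: Loose aluminium drill plate 152 (x) x 160 (y) x 8 mm, 0.5 kg. Origin: centre of its underside, z up. Two through holes of 15 mm at (x,y) = (64,62) and (-64,-62) mm (half a turn fits too). Amid its top an upright black grip bar 56 long (x), 14 wide (y), 32 mm high (top 40 mm above the underside). Starts flat on the bench.
- latch (a joint): Swing latch on the jig, upright axis at (-94,0) mm of the jig; rad, anticlockwise from above. At 0 its arm points along the jig's -y; below 0.2 it is clear of the plate's place; at 1.57 along its +x, across the plate's edge; stops at -0.6 and 1.6. Stays where left (friction 0.06 Nm). Arm 52 long, 14 mm wide, 61 to 70 mm above the bench, just over the seated plate.
- latch_knob (a point): Top centre of the latch's upright black knob: 16 mm diameter, 46 mm from the pivot, from 70 to 95.5 mm above the bench. Push it sideways to swing the latch.
- glue_bottle: White plastic bottle, 60 mm diameter, 110 mm tall, standing; origin at the centre of its base. Bystander.
- mug: White mug, 80 mm diameter, 95 mm tall; origin at the centre of its base. Bystander.
- polish_tin: Flat steel tin, 80 mm diameter, 35 mm tall; origin at the centre of its base. Bystander.
Mind the look-alikes: they are no part of the job. What is shaped like the square2 but turquoise or yellow is not meant.

How it is judged (in metres and radians):
On the way, in this order (a step that is already met when the one before it is completed fails the run):
1. the latch is swung clear of the plate's place (value of joint latch below 0.2 rad), for 0.2 s.
2. every square heel lies in a nest of the jig ((horizontal distance between square1 and nest1 below 0.009 m or horizontal distance between square1 and nest2 below 0.009 m or horizontal distance between square1 and nest3 below 0.009 m) and z of square1 in the frame of jig between 0.026 and 0.034 m and angle between the x axis of each of square1, square2, square3 and the x axis of jig, either way round below 0.12 rad and (horizontal distance between square2 and nest1 below 0.009 m or horizontal distance between square2 and nest2 below 0.009 m or horizontal distance between square2 and nest3 below 0.009 m) and z of square2 in the frame of jig between 0.026 and 0.034 m and (horizontal distance between square3 and nest1 below 0.009 m or horizontal distance between square3 and nest2 below 0.009 m or horizontal distance between square3 and nest3 below 0.009 m) and z of square3 in the frame of jig between 0.026 and 0.034 m), for 0.2 s.
3. the drill plate rests flush on both walls, over both pins, with the heels still in (all of step 2 and horizontal distance between plate and seat below 0.004 m and z of plate in the frame of seat between -0.003 and 0.0025 m and angle between plate's own z axis and vertical below 0.03 rad), for 0.2 s.
4. the latch is swung home across the seated plate (horizontal distance between plate and seat below 0.004 m and z of plate in the frame of seat between -0.003 and 0.0025 m and angle between plate's own z axis and vertical below 0.03 rad and value of joint latch above 1.4 rad), for 0.2 s.
At the end, for the whole second after the job is handed in: Every square heel in a nest (within 9 mm, on its floor within 4 mm, parallel within 0.12 rad); plate over both pins within 4 mm, at most 2.5 mm above the walls, level within 0.03 rad; latch beyond 1.4 rad; round-backed heels within 20 mm of their start; all at rest (all of step 2 and all of step 4 and distance of each of round1, round2 from where it was at the start of the episode below 0.02 m and linear speed of each of square1, square2, square3, plate below 0.02 m/s); the robot touches nothing.
It fails at once if a round-backed heel is shifted by more than 20 mm (distance of any of round1, round2 from where it was at the start of the episode above 0.02 m).
It fails at once if a bystander is moved by more than 30 mm (distance of any of glue_bottle, mug, polish_tin from where it was at the start of the episode above 0.03 m).
Of square1, square2, square3 only 2 to 3 are there at a start; the rules pass over those that are not, and their reading is None.
At some moment in a run one of plate may be knocked a few centimetres aside while the robot is not near it.
Once in a run the grip may slacken for a moment while it holds something.
It also fails if it takes over 210 s, if anything falls off the work surface, if the arm or the gripper's body presses on something with over 40 N, if the wrist force passes 120 N, or if a joint passes its speed limit or range.

ROBOT

A 6-joint arm with a two-finger parallel gripper is mounted at the origin on the work surface. World frame = base frame: x ahead of the robot, y to its left, z up, the work surface at z = 0. Lengths are in mm, angles in degrees, forces in N, time in s.
With the tool pointing down it reaches from about 300 to 850 mm from the base axis. Payload 4.2 kg.
Tool frame: the origin (TCP) lies midway between the tips of the shut fingers; the grasp point (between the pads) lies 19 mm behind it (env.grip_point_offset is the distance from the TCP to the grasp point, in mm); z points along the fingers, x is the direction in which the jaws open and shut, and the axes are right-handed (so a half turn about z gives the same grasp; the last joint's range is limited). The gripper opens to 91 mm and grips with 3 to 60 N. Pads are 32 mm wide; open, the fingers measure 118 mm over their backs; the gripper's body (76 mm by 178 mm) begins 60 mm behind the grasp point.
Start: joints at [-72.536, 18.312, 89.639, -0, 72.044, -1.146], TCP at [183.497, -544.951, 213.976] pointing down, gripper open.
Joint ranges: [-177.97, 177.97], [-48.28, 115.42], [12.27, 149.76], [-77.06, 257.06], [2.81, 150.46], [-146.56, 146.56]. Speed limits (degrees/s): [147.25, 147.25, 180, 180, 180, 180].

INTERFACE

Orientations are given as [roll, pitch, yaw] about the fixed x, y, z axes, in that order (R = Rz(yaw) Ry(pitch) Rx(roll)).
In Python, from workcell import env gives the robot as it stands.
- The arm moves only by the shell command python3 -m pendant 'ROWS' [FORCE]. ROWS is JSON, a list of rows, each an object with "xyz": the shift along the tool's x, y, z in m, a list of three; "roll": the turn about the tool's z in degrees; "jaw": the closure, from 0 (fully open) to 1 (shut). A call has exactly 8 rows; each row is the pose to reach, as a shift and turn from the pose commanded when the call began, along the tool's axes at that moment; what a row does not reach only later rows make up. A row lasts 1/8 s, in which the tool goes at most 62.5 mm and 10.7 degrees, less where a joint would pass 70% of its speed; a pose out of reach is approached as far as the arm can. A call with a gripper value outside its range is refused whole. The fingers move at their own pace and stop on an object; FORCE is the grip in N (left out, the last holds). Time passes only in rows, so rows that repeat a pose let the fingers close, or fill a call up. It gives the time, the measured TCP pose, the force and the opening at its end, in the units of the state.
- env.state(): the state, without advancing time (a new reading comes with each control period).
- env.grab_frame(name): name is "scene" or "top" or "wrist"; returns (picture, depth): 400x640x3 uint8, blue, green, red; 400x640 float32, mm along the optical axis (not along the pixel's ray), 0 where there is no reading.
- env.camera_params(name): a dict with "camera_matrix" (3x3 intrinsics, pixels), "D" ([k1, k2, p1, p2, k3] as OpenCV has them; the pictures are not rectified), "cam_to_world" (4x4, takes a point from camera to world coordinates); the wrist camera has in their place "hand_eye" (4x4, takes a point from camera to tool coordinates, whose origin is the TCP and whose axes are the tool frame's). Camera axes: x right, y up, looking along -z (the intrinsics and any distortion apply to the point x, -y, -z); pixel columns grow to the right and rows downward; lengths in mm; the calibration is good to about 2 mm. A picture is of the moment at which its call begins: read the wrist's pose just before it. camera_params takes no time and is no camera call.
- env.job_done(): hands the job in, once; it reports no verdict.
The state is a dict: "time_s": time; "qpos": joint angles; "qvel": joint speeds; "effort": joint torques, N m; "ee_pos": TCP position; "ee_rot": TCP orientation; "force": force on the tool from outside, world axes, zero at the start; "torque": the same for the moment, N m; "gripper_width": finger opening in mm.
Only numpy, scipy, OpenCV 4.12 (cv2) and the standard library are available. Lean on these libraries where they do the work, as an engineer would, in place of code of your own. Each camera call takes 0.05 s, during which the arm holds its last target. There are 200 camera calls.

## Working session

There is one attempt and no reset: what is moved stays moved. The work goes in short steps, Python scripts to look and compute and a shell command to move; the robot and the scene stay as the last step left them, time stands still between calls to the robot, and variables do not carry over. Pictures are saved under pics/ and viewed, about 12 in all and at most 16, crops included, and the job is handed in when it is done.

```bash
ls; mkdir -p pics; cat > h.py <<'E'
import numpy as np, cv2
from workcell import env
from scipy.spatial.transform import Rotation as R
def toolT():
    s=env.state(); T=np.eye(4); T[:3,:3]=R.from_euler('xyz',s['ee_rot'],degrees=True).as_matrix(); T[:3,3]=s['ee_pos']; return T
def grab(name):
    T=toolT(); im,d=env.grab_frame(name); p=env.camera_params(name)
    C=np.array(p['cam_to_world']) if 'cam_to_world' in p else T@np.array(p['hand_eye'])
    return im,d,np.array(p['camera_matrix']),np.array(p['D'],float),C
def world(d,K,D,C):
    h,w=d.shape; u,v=np.meshgrid(np.arange(w),np.arange(h))
    n=cv2.undistortPoints(np.stack([u,v],-1).reshape(-1,1,2).astype(np.float32),K,D).reshape(h,w,2)
    P=np.stack([n[...,0]*d,-n[...,1]*d,-d],-1)
    W=P@C[:3,:3].T+C[:3,3]; W[d==0]=np.nan; return W
def proj(pts,K,D,C):
    Pc=(np.atleast_2d(pts)-C[:3,3])@C[:3,:3]; Pc=Pc*[1,-1,-1]
    return cv2.projectPoints(Pc,np.zeros(3),np.zeros(3),K,D)[0].reshape(-1,2)
E
python3 - <<'E'
from h import *
print(env.state())
for n in ['top','scene']:
    im,d,K,D,C=grab(n); cv2.imwrite(f'pics/{n}0.png',im); np.savez(f'{n}0.npz',im=im,d=d,K=K,D=D,C=C); print(n,C.round(2).tolist(),K[0,0],D)
E
```

```text
pics
{'time_s': 0.0, 'qpos': array([-7.25365988e+01,  1.83494920e+01,  8.97052277e+01, -1.42142387e-03,
        7.20414562e+01, -1.14596733e+00]), 'qvel': array([-0.00330962, -0.07366096,  0.00785262,  0.02888776, -0.04052636,
       -0.06796144]), 'effort': array([-6.54964751e-04, -4.12462378e+01, -2.31975496e+01,  7.27312826e-02,
        4.56398574e-02, -1.54705294e-04]), 'ee_pos': array([ 183.33777655, -544.47629149,  213.14978554]), 'ee_rot': array([-1.79999428e+02,  9.61837327e-02, -7.13901916e+01]), 'force': array([-0.22196076,  0.4125396 , -0.54254755]), 'torque': array([0.01907934, 0.01535788, 0.02248902]), 'gripper_width': 91.21976143852075}
top [[-0.0, 1.0, -0.09, 453.1], [-1.0, -0.0, -0.0, -7.39], [-0.0, 0.09, 1.0, 1311.3], [0.0, 0.0, 0.0, 1.0]] 484.9075083755244 [-0.07374486  0.          0.          0.          0.        ]
scene [[-0.53, -0.68, 0.5, 1155.35], [0.85, -0.42, 0.33, 329.44], [-0.01, 0.6, 0.8, 985.29], [0.0, 0.0, 0.0, 1.0]] 399.1353141394938 [-0.05523493  0.          0.          0.          0.        ]
```

```bash
python3 -m pendant --help 2>&1 | head -20
```

```text
invalid input: not JSON, or not a number
```

View pics/top0.png

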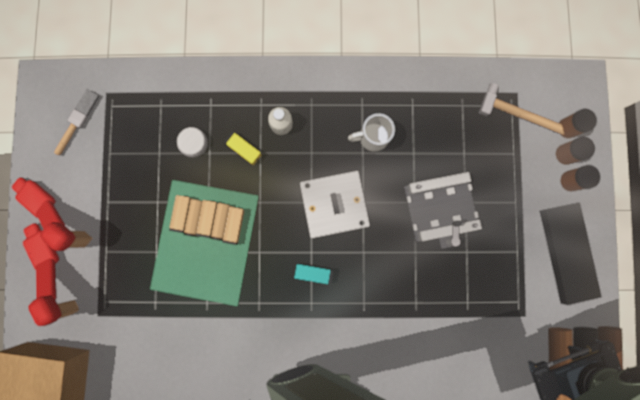

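View pics/scene0.png

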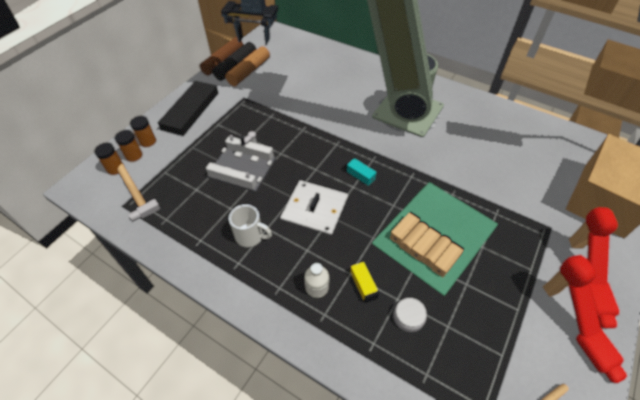

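The top view shows the mat at about (205,240) with the row at (205,218), the plate at (335,205), and the jig at (443,208) with its latch knob near (456,232). Next I'll fit these numerically and zoom in.

```bash
python3 - <<'E'
from h import *
z=np.load('top0.npz'); im,d,K,D,C=[z[k] for k in ('im','d','K','D','C')]
W=world(d,K,D,C); Z=W[...,2]
a=cv2.resize(im[170:260,150:265],None,fx=6.9,fy=6.9,interpolation=cv2.INTER_CUBIC)
cv2.imwrite('pics/row.png',a[:600])
def rect(name,m):
    m=m&np.isfinite(Z); n,l,st,c=cv2.connectedComponentsWithStats(m.astype(np.uint8)); i=1+st[1:,4].argmax(); 
    P=W[l==i]; r=cv2.minAreaRect(P[:,:2].astype(np.float32)); print(name,len(P),r, 'z',np.nanmedian(P[:,2]).round(1)); return P
roi=lambda u0,u1,v0,v1: np.pad(np.ones((v1-v0,u1-u0),bool),((v0,400-v1),(u0,640-u1)))
hsv=cv2.cvtColor(im,cv2.COLOR_BGR2HSV)
green=(hsv[...,0]>60)&(hsv[...,0]<85)&(hsv[...,1]>80)
rect('mat',green&roi(130,280,160,320))
rect('row',(Z>25)&roi(150,260,180,260))
rect('plate',(Z>4)&(Z<16)&roi(285,385,160,250))
rect('grip',(Z>28)&roi(300,375,180,230))
rect('base',(Z>6)&(Z<20)&roi(390,500,165,260))
rect('jigall',(Z>6)&roi(390,500,165,236))
rect('wall1',(Z>42)&(Z<56)&roi(390,500,165,200))
rect('wall2',(Z>42)&(Z<56)&roi(390,500,210,245))
P=W[(Z>78)&(Z<100)&roi(430,480,215,260)]; print('knob',len(P),P.mean(0) if len(P) else 0)
P=W[(Z>57)&roi(430,480,215,260)]; print('latch',len(P),P.mean(0), P.min(0),P.max(0))
for u in range(170,246,3): print(u,Z[205:235:3,u].round(0).astype(int).tolist())
E
```

```text
mat 920 ((367.13592529296875, 342.7812194824219), (168.6443634033203, 111.94284057617188), 77.32380676269531) z 4.3
row 2487 ((513.041015625, 278.7148742675781), (182.3080291748047, 100.67253112792969), 79.25191497802734) z 39.4
plate 3211 ((568.2763061523438, -64.11581420898438), (199.16461181640625, 194.2153778076172), 21.8537654876709) z 9.1
grip 118 ((557.0912475585938, -61.82777404785156), (55.45267868041992, 14.192731857299805), 11.39033031463623) z 40.5
base 2325 ((545.0938720703125, -351.150146484375), (150.60989379882812, 179.71249389648438), 8.816380500793457) z 12.8
jigall 3707 ((546.69775390625, -352.447509765625), (160.97982788085938, 188.23292541503906), 11.746976852416992) z 15.2
wall1 513 ((610.9549560546875, -339.42291259765625), (25.031435012817383, 160.8715362548828), 10.690533638000488) z 50.5
wall2 298 ((477.37689208984375, -325.0285949707031), (24.05385971069336, 86.2564468383789), 10.94477653503418) z 50.5
knob 43 [ 501.66674557 -369.27279452   92.84660904]
latch 228 [ 479.38846927 -373.5309744    73.98016673] [ 445.29695513 -436.89538328   57.43904216] [ 509.2
[... 589 characters left out ...]
42, 42, 41]
206 [42, 35, 38, 36, 39, 40, 41, 42, 40, 45]
209 [40, 40, 39, 40, 46, 44, 40, 41, 43, 42]
212 [38, 44, 46, 43, 44, 39, 32, 19, 30, 41]
215 [36, 34, 26, 29, 36, 39, 33, 39, 42, 41]
218 [37, 42, 39, 37, 38, 42, 38, 37, 41, 38]
221 [40, 40, 41, 43, 40, 37, 40, 36, 35, 41]
224 [37, 35, 36, 40, -9223372036854775808, 31, 39, 34, 31, 43]
227 [40, 29, 32, 32, 40, 43, 41, 39, 41, 41]
230 [-1, 39, 37, 38, 42, 39, 45, 43, 42, 36]
233 [7, 37, 38, 41, 44, 44, 43, 42, 44, 38]
236 [7, 41, 37, 40, 40, 40, 45, 45, 42, 43]
239 [3, 41, 42, 40, 40, 37, 39, 32, 28, 19]
242 [6, 6, 34, 31, 17, 8, 6, 6, 6, 5]
245 [0, 3, 8, 0, 6, 3, 6, 7, 0, 6]<stdin>:22: RuntimeWarning: invalid value encountered in cast
```

View pics/row.png

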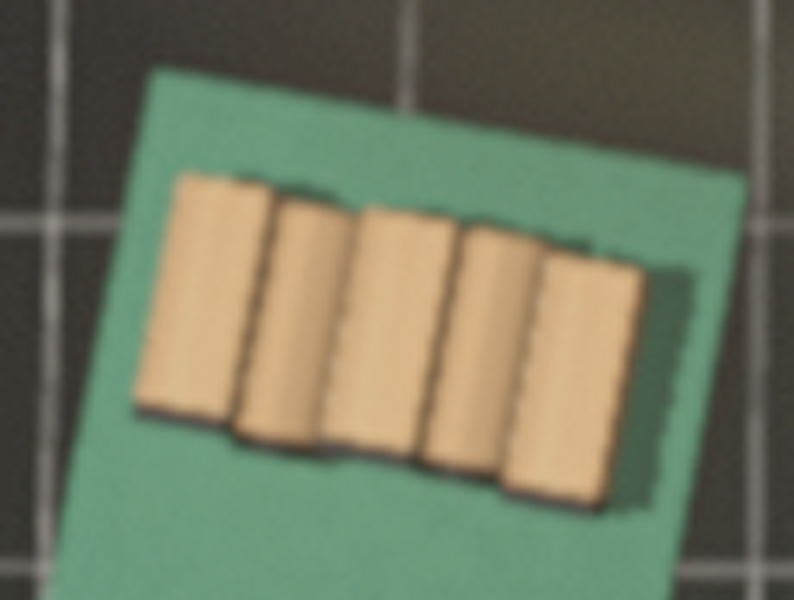

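The row from left to right is square, round, square, round, square, so all three squares are there. The jig is about (548,-351) at yaw 10.7°, and the latch is about 1.38 rad. The plate bar is at (557,-62). I'll move above the jig for a wrist view.

```bash
cat >> h.py <<'E'
def to(pts):
    """pts: list of (x,y,z,yaw); prints shift (m) in present tool axes and roll"""
    T=toolT(); y0=np.degrees(np.arctan2(T[1,0],T[0,0])); Rt=(R.from_euler('xyz',[180,0,y0],degrees=True)).as_matrix()
    for p in pts:
        s=Rt.T@(np.array(p[:3])-T[:3,3])/1000; print('to',np.round(p,1).tolist(),'xyz',s.round(4).tolist(),'roll',round(-((p[3]-y0+180)%360-180),2))
E
python3 - <<'E'
from h import *
p=env.camera_params('wrist'); print(np.round(p['hand_eye'],2).tolist(), np.round(p['camera_matrix'],1).tolist(),p['D'])
to([(520,-351,300,-79.3)])
E
```

```text
[[1.0, 0.0, -0.0, 0.69], [0.0, -0.97, -0.25, -71.29], [-0.0, 0.25, -0.97, -171.7], [0.0, 0.0, 0.0, 1.0]] [[344.7, 0.0, 324.6], [0.0, 344.7, 199.7], [0.0, 0.0, 1.0]] [-0.02252107  0.          0.          0.          0.        ]
to [520.0, -351.0, 300.0, -79.3] xyz [-0.076, -0.3808, -0.0868] roll 7.91
```

```bash
python3 -m pendant '[{"xyz":[-0.007,-0.054,0],"roll":1,"jaw":1},{"xyz":[-0.014,-0.108,0],"roll":2,"jaw":1},{"xyz":[-0.022,-0.162,0],"roll":3,"jaw":1},{"xyz":[-0.029,-0.216,0.01],"roll":4,"jaw":1},{"xyz":[-0.036,-0.27,0.02],"roll":5,"jaw":1},{"xyz":[-0.044,-0.324,0.03],"roll":6,"jaw":1},{"xyz":[-0.051,-0.378,0.033],"roll":7,"jaw":1},{"xyz":[-0.058,-0.433,0.033],"roll":8,"jaw":1}]' 20
python3 -m pendant '[{"xyz":[0,0,0],"roll":0,"jaw":1},{"xyz":[0,0,0],"roll":0,"jaw":1},{"xyz":[0,0,0],"roll":0,"jaw":1},{"xyz":[0,0,0],"roll":0,"jaw":1},{"xyz":[0,0,0],"roll":0,"jaw":1},{"xyz":[0,0,0],"roll":0,"jaw":1},{"xyz":[0,0,0],"roll":0,"jaw":1},{"xyz":[0,0,0],"roll":0,"jaw":1}]'
python3 - <<'E'
from h import *
im,d,K,D,C=grab('wrist'); np.savez('w1.npz',im=im,d=d,K=K,D=D,C=C)
W=world(d,K,D,C); Z=W[...,2]
for lo,hi in [(8,16),(46,54),(57,66),(66,74),(80,100)]:
    m=((Z>lo)&(Z<hi)).astype(np.uint8); n,l,st,c=cv2.connectedComponentsWithStats(m)
    for i in range(1,n):
        if st[i,4]>60:
            P=W[l==i]; print(lo,hi,st[i,4],c[i].round(0),P.mean(0).round(1),cv2.minAreaRect(P[:,:2].astype(np.float32)))
# model overlay
jc=np.array([548.1,-351.3]); a=np.radians(10.7); J=lambda x,y,z:np.array([jc[0]+x*np.cos(a)-y*np.sin(a),jc[1]+x*np.sin(a)+y*np.cos(a),z])
o=im.copy()
for s in (1,-1):
    q=proj([J(s*52,-80,50),J(s*76,-80,50),J(s*76,80,50),J(s*52,80,50)],K,D,C); cv2.polylines(o,[q.round().astype(int)],True,(0,0,255),1)
for p in [J(64,62,70),J(-64,-62,70),J(-94,0,70)]: cv2.circle(o,tuple(proj(p,K,D,C)[0].round().astype(int)),3,(0,255,0),1)
cv2.imwrite('pics/w1.png',o)
E
```

```text
time_s: 1.1
ee_pos: [576.4, -350.7, 180.0]
ee_rot: [179.9, 0.1, -79.4]
force: [0.1, -0.8, 0.2]
gripper_width: 14.2
time_s: 2.1
ee_pos: [575.4, -351.8, 180.9]
ee_rot: [180.0, -0.0, -79.4]
force: [-0.5, -0.2, 0.9]
gripper_width: 0.4
8 16 132 [179.   9.] [ 708.8 -194.    11.9] ((708.4466552734375, -192.2500457763672), (4.755784511566162, 36.00658416748047), 28.67961311340332)
8 16 93 [631.   6.] [ 788.9 -597.1   12.3] ((788.4331665039062, -598.5494384765625), (23.161617279052734, 2.6027534008026123), 69.61194610595703)
8 16 12142 [ 63. 147.] [561.1 -88.3   9. ] ((557.3178100585938, -73.76297760009766), (152.70794677734375, 141.1411895751953), 11.020895004272461)
8 16 10327 [319. 201.] [ 555.6 -350.8   12.9] ((543.2421875, -353.083740234375), (98.48330688476562, 176.2517852783203), 11.315266609191895)
8 16 256 [555. 320.] [ 467.2 -640.4   12.1] ((466.7290344238281, -640.33203125), (62.524078369140625, 2.8102071285247803), 11.355652809143066)
46 54 76 [144.   1.] [ 702.7 -182.2   49.5] ((702.7294311523438, -180.93548583984375), (2.4199209213256836, 22.4433536529541), 10.796564102172852)
46 54 4921 [320. 152.] [ 609.9 -342.4   50.8] ((609.0790405273438, -340.0992431640625), (24.459186553955078, 161.0695343017578), 11.309592247009277)
57 66 76 [247. 153.] [ 598.8 -281.8   63.2] ((597.9373779296875, -280.1755065917969), (11.214924812316895, 9.280282974243164), 49.42495346069336)
66 74 91 [242. 155.] [ 597.5 -279.6   69. ] ((597.0471801757812, -278.9132080078125), (8.69594955444336, 8.069400787353516), 50.66116714477539)
```

View pics/w1.png

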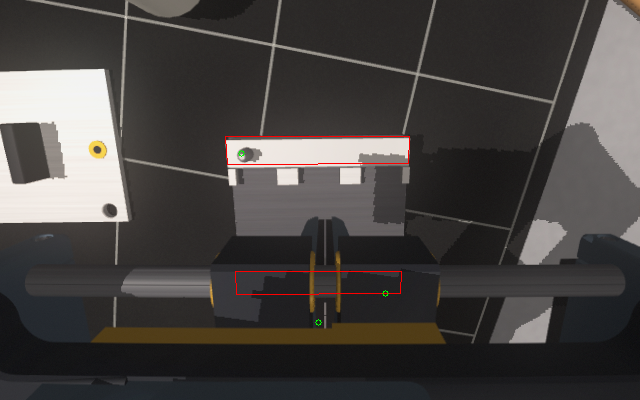

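The overlay fits (pin1 at (243,155), wall at (320,150)). I'm refining the jig to about (547,-352) at yaw 11.2°. Next is the latch.

```bash
python3 - <<'E'
from h import *
pv=np.array([454.8,-370.3]); pts=[(502,-332,180,-79.4),(502,-332,79,-79.4)]
for t in np.radians(np.arange(0,-106,-7.5)):
    r,tg=np.array([np.cos(t),np.sin(t)]),np.array([-np.sin(t),np.cos(t)]); q=pv+46*r+21*tg; pts.append((*q,79,-79.4))
to(pts)
E
```

```text
to [502.0, -332.0, 180.0, -79.4] xyz [-0.033, 0.0685, 0.001] roll 0.01
to [502.0, -332.0, 79.0, -79.4] xyz [-0.033, 0.0685, 0.102] roll 0.01
to [500.8, -349.3, 79.0, -79.4] xyz [-0.0162, 0.0728, 0.102] roll 0.01
to [503.1, -355.5, 79.0, -79.4] xyz [-0.0097, 0.0717, 0.102] roll 0.01
to [504.7, -361.9, 79.0, -79.4] xyz [-0.0031, 0.0714, 0.102] roll 0.01
to [505.3, -368.5, 79.0, -79.4] xyz [0.0035, 0.0719, 0.102] roll 0.01
to [505.1, -375.1, 79.0, -79.4] xyz [0.01, 0.0733, 0.102] roll 0.01
to [504.1, -381.6, 79.0, -79.4] xyz [0.0162, 0.0756, 0.102] roll 0.01
to [502.2, -388.0, 79.0, -79.4] xyz [0.0221, 0.0786, 0.102] roll 0.01
to [499.5, -394.0, 79.0, -79.4] xyz [0.0275, 0.0824, 0.102] roll 0.01
to [496.0, -399.6, 79.0, -79.4] xyz [0.0324, 0.0868, 0.102] roll 0.01
to [491.8, -404.8, 79.0, -79.4] xyz [0.0367, 0.0919, 0.102] roll 0.01
to [487.0, -409.3, 79.0, -79.4] xyz [0.0403, 0.0975, 0.102] roll 0.01
to [481.6, -413.2, 79.0, -79.4] xyz [0.0431, 0.1034, 0.102] roll 0.01
to [475.8, -416.3, 79.0, -79.4] xyz [0.0451, 0.1097, 0.102] roll 0.01
to [469.6, -418.6, 79.0, -79.4] xyz [0.0462, 0.1162, 0.102] roll 0.01
to [463.2, -420.2, 79.0, -79.4] xyz [0.0466, 0.1229, 0.102] roll 0.01
```

```bash
python3 -m pendant '[{"xyz":[-0.016,0.034,0],"roll":0,"jaw":1},{"xyz":[-0.033,0.068,0],"roll":0,"jaw":1},{"xyz":[-0.033,0.068,0.03],"roll":0,"jaw":1},{"xyz":[-0.033,0.068,0.06],"roll":0,"jaw":1},{"xyz":[-0.033,0.068,0.09],"roll":0,"jaw":1},{"xyz":[-0.033,0.068,0.102],"roll":0,"jaw":1},{"xyz":[-0.033,0.068,0.102],"roll":0,"jaw":1},{"xyz":[-0.033,0.068,0.102],"roll":0,"jaw":1}]'
python3 -m pendant '[{"xyz":[0.017,0.004,0],"roll":0,"jaw":1},{"xyz":[0.023,0.003,0],"roll":0,"jaw":1},{"xyz":[0.030,0.003,0],"roll":0,"jaw":1},{"xyz":[0.036,0.003,0],"roll":0,"jaw":1},{"xyz":[0.043,0.005,0],"roll":0,"jaw":1},{"xyz":[0.049,0.007,0],"roll":0,"jaw":1},{"xyz":[0.055,0.010,0],"roll":0,"jaw":1},{"xyz":[0.060,0.014,0],"roll":0,"jaw":1}]'
python3 -m pendant '[{"xyz":[0.005,0.004,0],"roll":0,"jaw":1},{"xyz":[0.009,0.009,0],"roll":0,"jaw":1},{"xyz":[0.013,0.015,0],"roll":0,"jaw":1},{"xyz":[0.016,0.021,0],"roll":0,"jaw":1},{"xyz":[0.018,0.027,0],"roll":0,"jaw":1},{"xyz":[0.019,0.034,0],"roll":0,"jaw":1},{"xyz":[0.019,0.040,0],"roll":0,"jaw":1},{"xyz":[0.019,0.040,0],"roll":0,"jaw":1}]'
python3 -m pendant '[{"xyz":[-0.003,0,0],"roll":0,"jaw":1},{"xyz":[-0.006,0,-0.03],"roll":0,"jaw":1},{"xyz":[-0.006,0,-0.07],"roll":0,"jaw":1},{"xyz":[-0.006,0.01,-0.12],"roll":0,"jaw":1},{"xyz":[-0.02,0.03,-0.15],"roll":0,"jaw":0.5},{"xyz":[-0.03,0.06,-0.15],"roll":0,"jaw":0},{"xyz":[-0.04,0.09,-0.15],"roll":0,"jaw":0},{"xyz":[-0.05,0.1,-0.15],"roll":0,"jaw":0}]'
python3 -m pendant '[{"xyz":[0,0,0],"roll":0,"jaw":1},{"xyz":[0,0,0],"roll":0,"jaw":1},{"xyz":[0,0,0],"roll":0,"jaw":1},{"xyz":[0,0,0],"roll":0,"jaw":1},{"xyz":[0,0,0],"roll":0,"jaw":1},{"xyz":[0,0,0],"roll":0,"jaw":1},{"xyz":[0,0,0],"roll":0,"jaw":1},{"xyz":[0,0,0],"roll":0,"jaw":1}]'
python3 - <<'E'
from h import *
im,d,K,D,C=grab('wrist'); np.savez('w2.npz',im=im,d=d,K=K,D=D,C=C)
cv2.imwrite('pics/w2.png',im)
W=world(d,K,D,C); Z=W[...,2]
for lo,hi in [(47,54),(57,63),(66,74),(80,100)]:
    m=((Z>lo)&(Z<hi)&(W[...,1]<-230)&(W[...,0]>380)).astype(np.uint8); n,l,st,c=cv2.connectedComponentsWithStats(m)
    for i in range(1,n):
        if st[i,4]>60:
            P=W[l==i]; print(lo,hi,st[i,4],c[i].round(0),P.mean(0).round(1),cv2.minAreaRect(P[:,:2].astype(np.float32)))
E
```

```text
time_s: 3.15
ee_pos: [503.3, -332.5, 80.2]
ee_rot: [-179.9, -0.1, -79.4]
force: [0.4, -1.0, 0.7]
gripper_width: 0.4
time_s: 4.15
ee_pos: [500.8, -394.5, 79.3]
ee_rot: [-179.9, -0.1, -79.4]
force: [1.3, 1.8, -0.5]
gripper_width: 0.4
time_s: 5.15
ee_pos: [463.1, -420.0, 79.1]
ee_rot: [179.9, -0.0, -79.4]
force: [0.3, 0.3, 0.4]
gripper_width: 0.4
time_s: 6.15
ee_pos: [355.0, -388.5, 229.2]
ee_rot: [180.0, -0.0, -79.5]
force: [0.7, -0.8, -0.1]
gripper_width: 37.5
time_s: 7.15
ee_pos: [356.4, -388.8, 229.0]
ee_rot: [-180.0, -0.0, -79.4]
force: [-0.2, -1.1, 0.7]
gripper_width: 0.5
47 54 4581 [322.  47.] [ 482.8 -363.6   50.9] ((483.51263427734375, -365.79595947265625), (25.015708923339844, 160.1527557373047), 11.318284034729004)
66 74 92 [393.  43.] [ 495.  -425.8   69.2] ((495.4114990234375, -426.5140075683594), (8.537531852722168, 9.182016372680664), 9.755647659301758)
66 74 977 [336.  86.] [ 448.9 -383.1   70.9] ((448.39093017578125, -387.4415283203125), (55.39306640625, 21.4343318939209), 70.58761596679688)
80 100 314 [368. 107.] [ 436.1 -412.8   95.6] ((436.1662292480469, -413.2417907714844), (15.753908157348633, 15.743668556213379), 82.0265884399414)
```

View pics/w2.png

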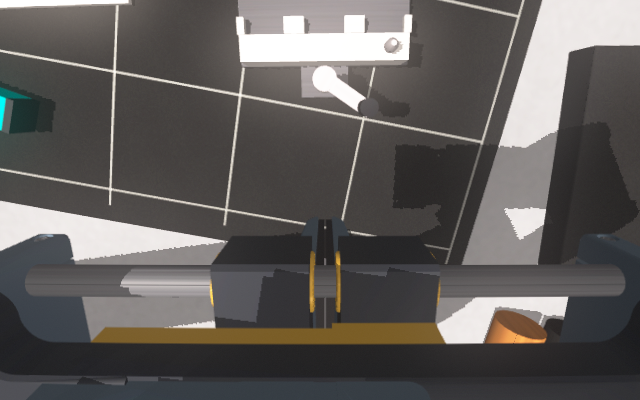

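The latch knob is now at (436,-413), at the -0.6 stop and clear. The pins and walls from the wrist camera agree on the jig at (546.3,-352.8), yaw 11.4°. On to the row.

```bash
python3 - <<'E'
from h import *
to([(400,-40,229,-90),(395,279,229,-101)])
E
```

```text
to [400, -40, 229, -90] xyz [-0.3348, -0.1071, -0.0] roll 10.61
to [395, 279, 229, -101] xyz [-0.6492, -0.1609, -0.0] roll 21.61
```

```bash
python3 -m pendant '[{"xyz":[-0.042,-0.014,0],"roll":1.5,"jaw":1},{"xyz":[-0.084,-0.028,0],"roll":3,"jaw":1},{"xyz":[-0.126,-0.042,0],"roll":4.5,"jaw":1},{"xyz":[-0.168,-0.056,0],"roll":6,"jaw":1},{"xyz":[-0.21,-0.07,0],"roll":7.5,"jaw":1},{"xyz":[-0.252,-0.084,0],"roll":9,"jaw":1},{"xyz":[-0.294,-0.096,0],"roll":10,"jaw":1},{"xyz":[-0.335,-0.107,0],"roll":10.6,"jaw":1}]'
python3 -m pendant '[{"xyz":[-0.045,0,0],"roll":1.5,"jaw":1},{"xyz":[-0.09,0,0],"roll":3,"jaw":1},{"xyz":[-0.135,0,0],"roll":4.5,"jaw":1},{"xyz":[-0.18,0,0],"roll":6,"jaw":1},{"xyz":[-0.225,0,0],"roll":7.5,"jaw":1},{"xyz":[-0.27,0.005,0],"roll":9,"jaw":1},{"xyz":[-0.319,0.005,0],"roll":11,"jaw":1},{"xyz":[-0.319,0.005,0],"roll":11,"jaw":1}]'
python3 -m pendant '[{"xyz":[0,0,0],"roll":0,"jaw":1},{"xyz":[0,0,0],"roll":0,"jaw":1},{"xyz":[0,0,0],"roll":0,"jaw":1},{"xyz":[0,0,0],"roll":0,"jaw":1},{"xyz":[0,0,0],"roll":0,"jaw":1},{"xyz":[0,0,0],"roll":0,"jaw":1},{"xyz":[0,0,0],"roll":0,"jaw":1},{"xyz":[0,0,0],"roll":0,"jaw":1}]'
python3 - <<'E'
from h import *
im,d,K,D,C=grab('wrist'); np.savez('w3.npz',im=im,d=d,K=K,D=D,C=C)
cv2.imwrite('pics/w3.png',im[:300])
W=world(d,K,D,C); Z=W[...,2]
m=((Z>12)&(Z<44)&(W[...,1]>150)&(W[...,0]>430)&(W[...,0]<600)).astype(np.uint8); n,l,st,c=cv2.connectedComponentsWithStats(m)
i=1+st[1:,4].argmax(); P=W[l==i]; print(st[i,4],c[i],cv2.minAreaRect(P[:,:2].astype(np.float32)),np.median(P[:,2]))
# profile across row, at yaw -11
a=np.radians(-11); e=np.array([np.cos(a),np.sin(a)]); f=np.array([-np.sin(a),np.cos(a)])
q=P[:,:2]-[513,279]; s,t=q@e,q@f
print('s range',np.percentile(s,[0.5,99.5]),'t',np.percentile(t,[.5,99.5]))
for b in np.arange(-96,97,4):
    k=(abs(t-b)<2)&(P[:,2]>20); kk=k&(abs(s)<20)
    if k.sum()>10: print(b,np.median(P[kk,2]).round(1),np.percentile(s[k],[1,99]).round(1))
np.save('P3.npy',P)
E
```

```text
time_s: 8.2
ee_pos: [399.9, -38.4, 229.2]
ee_rot: [-180.0, -0.0, -90.0]
force: [0.8, 0.6, -0.1]
gripper_width: 0.4
time_s: 9.2
ee_pos: [394.7, 281.8, 228.7]
ee_rot: [180.0, 0.0, -100.8]
force: [-0.4, -1.8, -0.4]
gripper_width: 0.9
time_s: 10.2
ee_pos: [394.8, 279.3, 228.9]
ee_rot: [-180.0, -0.0, -101.0]
force: [-0.1, 0.6, -0.3]
gripper_width: 0.8
18606 [303.07336343  63.2882941 ] ((510.62432861328125, 277.45672607421875), (181.73410034179688, 99.685791015625), 79.4212417602539) 39.48857089075855
s range [-50.39983677  46.60029376] t [-91.58738342  87.59344662]
-92 39.9 [-49.7  42.6]
-88 40.1 [-49.4  43.2]
-84 40.1 [-49.4  43.1]
-80 40.1 [-49.4  42.5]
-76 40.0 [-49.4  42.7]
-72 40.2 [-49.4  41.9]
-68 40.2 [-49.4  42.1]
-64 40.2 [-50.4  43.1]
-60 40.2 [-50.4  43. ]
-56 31.9 [-48.9  46.1]
-52 33.5 [-46.9  46.5]
-48 37.1 [-46.7  46.5]
-44 38.9 [-46.5  46.7]
-40 39.8 [-46.5  46.3]
-36 39.9 [-46.5  46.9]
-32 38.8 [-46.5  46.2]
-28 36.9 [-46.5  46.4]
-24 33.2 [-46.5  47.1]
-20 29.8 [-46.5  46.6]
-16 40.0 [-45.5  47.1]
-12 40.1 [-45.5  46.3]
-8 40.0 [-45.5  46.5]
-4 40.0 [-45.5  46.5]
0 39.9 [-45.5  46.5]
4 40.0 [-45.5  46.4]
8 40.0 [-45.5  46.9]
12 39.9 [-45.5  46.3]
16 39.4 [-49.7  46.4]
20 32.0 [-50.9  43.4]
24 36.1 [-50.5  43.3]
28 38.5 [-50.4  42.8]
32 39.6 [-50.4  42.4]
36 39.7 [-50.4  42.6]
40 39.3 [-50.5  42.3]
44 37.4 [-50.4  42.8]
48 34.2 [-50.5  42.7]
52 31.5 [-47.5  45.5]
56 39.9 [-46.4  45.7]
60 39.8 [-46.4  46.1]
64 40.0 [-46.4  45.8]
68 39.9 [-46.4  46.2]
72 39.8 [-46.3  45.7]
76 39.9 [-47.2  46.5]
80 39.7 [-47.2  45.8]
84 39.8 [-47.3  45.9]
88 39.7 [-47.3  46.3]
```

View pics/w3.png

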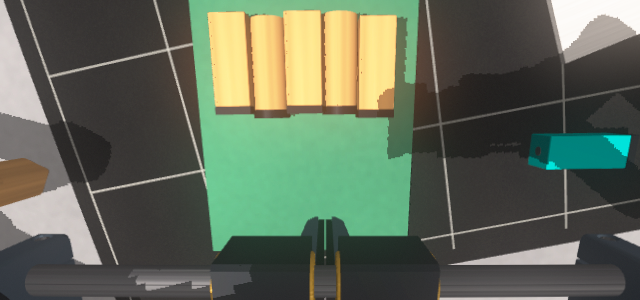

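The squares have flat profiles at t=-74.5, -2 and +70, with rounds between them at -38 and 34. The picture matches: heel centres at columns 230, 303 and 377 are square, and 268 and 341 are round. I'll push out the right-hand square first.

```bash
python3 -m pendant '[{"xyz":[0.013,-0.048,0],"roll":0,"jaw":1},{"xyz":[0.026,-0.096,0],"roll":0,"jaw":1},{"xyz":[0.039,-0.144,0],"roll":0,"jaw":1},{"xyz":[0.052,-0.191,0],"roll":0,"jaw":1},{"xyz":[0.052,-0.191,0.06],"roll":0,"jaw":1},{"xyz":[0.052,-0.191,0.12],"roll":0,"jaw":1},{"xyz":[0.052,-0.191,0.17],"roll":0,"jaw":1},{"xyz":[0.052,-0.191,0.206],"roll":0,"jaw":1}]'
python3 -m pendant '[{"xyz":[0,0,0],"roll":0,"jaw":1},{"xyz":[0,0.006,0],"roll":0,"jaw":1},{"xyz":[0,0.012,0],"roll":0,"jaw":1},{"xyz":[0,0.02,0],"roll":0,"jaw":1},{"xyz":[0,0.028,0],"roll":0,"jaw":1},{"xyz":[0,0.036,0],"roll":0,"jaw":1},{"xyz":[0,0.044,0],"roll":0,"jaw":1},{"xyz":[0,0.052,0],"roll":0,"jaw":1}]'
python3 -m pendant '[{"xyz":[0,0.008,0],"roll":0,"jaw":1},{"xyz":[0,0.016,0],"roll":0,"jaw":1},{"xyz":[0,0.024,0],"roll":0,"jaw":1},{"xyz":[0,0.032,0],"roll":0,"jaw":1},{"xyz":[0,0.040,0],"roll":0,"jaw":1},{"xyz":[0,0.048,0],"roll":0,"jaw":1},{"xyz":[0,0.055,0],"roll":0,"jaw":1},{"xyz":[0,0.061,0],"roll":0,"jaw":1}]'
python3 -m pendant '[{"xyz":[0,-0.008,0],"roll":0,"jaw":1},{"xyz":[0,-0.01,-0.05],"roll":0,"jaw":1},{"xyz":[0,-0.01,-0.11],"roll":0,"jaw":1},{"xyz":[0,-0.01,-0.17],"roll":0,"jaw":0},{"xyz":[0.02,0.025,-0.2],"roll":0,"jaw":0},{"xyz":[0.02,0.06,-0.2],"roll":0,"jaw":0},{"xyz":[0.02,0.06,-0.2],"roll":0,"jaw":0},{"xyz":[0.02,0.06,-0.2],"roll":0,"jaw":0}]'
cat > look.py <<'E'
from h import *
import sys
im,d,K,D,C=grab(sys.argv[1] if len(sys.argv)>1 else 'wrist'); W=world(d,K,D,C); Z=W[...,2]
m=((Z>14)&(Z<44)&(W[...,1]>150)&(W[...,0]>330)&(W[...,0]<620)).astype(np.uint8); n,l,st,c=cv2.connectedComponentsWithStats(m)
for i in range(1,n):
    if st[i,4]>150:
        P=W[l==i]; P=P[P[:,2]>34]; q=(P[:,:2]-[513,279]); a=np.radians(-11)
        if len(P)>80: print(st[i,4],c[i].round(),cv2.minAreaRect(P[:,:2].astype(np.float32)),np.median(P[:,2]),'s,t',(q@[np.cos(a),np.sin(a)]).mean(),(q@[-np.sin(a),np.cos(a)]).mean())
cv2.imwrite(f'pics/look.png',im)
print(env.state()['ee_pos'],env.state()['ee_rot'])
E
python3 look.py top
```

```text
time_s: 11.25
ee_pos: [571.4, 191.4, 20.4]
ee_rot: [179.9, -0.1, -101.0]
force: [-0.4, -0.1, -0.3]
gripper_width: 0.3
time_s: 12.25
ee_pos: [520.8, 201.8, 22.9]
ee_rot: [-180.0, -0.0, -101.0]
force: [1.6, -0.6, 0.7]
gripper_width: 0.6
time_s: 13.25
ee_pos: [460.9, 213.4, 22.9]
ee_rot: [180.0, -0.0, -101.0]
force: [0.6, -0.2, 1.1]
gripper_width: 0.5
time_s: 14.25
ee_pos: [399.7, 205.2, 223.0]
ee_rot: [-179.9, 0.0, -101.0]
force: [0.5, 1.0, -0.0]
gripper_width: 47.6
895 [ 31. 196.] ((564.57421875, 751.9608764648438), (104.12799072265625, 65.5155258178711), 50.89472198486328) 36.4956240044653 s,t -36.41114431590618 479.18048676981334
1951 [200. 218.] ((516.3845825195312, 296.6309814453125), (145.75096130371094, 100.23762512207031), 79.56390380859375) 39.44827172307225 s,t 1.0784021744987946 19.801172899147883
950 [ 38. 247.] ((422.7832336425781, 731.4236450195312), (128.87203979492188, 64.10964965820312), 30.83950424194336) 36.476695615872586 s,t -171.93489940884868 429.3405691409568
[399.81220871 205.16613748 222.79927855] [-1.79970992e+02 -2.75892432e-03 -1.01007090e+02]
```

```bash
python3 -m pendant '[{"xyz":[-0.0195,0.005,0],"roll":0,"jaw":0},{"xyz":[-0.0195,0.005,0.05],"roll":0,"jaw":0},{"xyz":[-0.0195,0.005,0.1],"roll":0,"jaw":0},{"xyz":[-0.0195,0.005,0.15],"roll":0,"jaw":0},{"xyz":[-0.0195,0.005,0.19],"roll":0,"jaw":0},{"xyz":[-0.0195,0.005,0.214],"roll":0,"jaw":0},{"xyz":[-0.0195,0.005,0.214],"roll":0,"jaw":0},{"xyz":[-0.0195,0.005,0.214],"roll":0,"jaw":0.7}]' 35
python3 -m pendant '[{"xyz":[0,0,0],"roll":0,"jaw":1},{"xyz":[0,0,0],"roll":0,"jaw":1},{"xyz":[0,0,0],"roll":0,"jaw":1},{"xyz":[0,0,0],"roll":0,"jaw":1},{"xyz":[0,0,0],"roll":0,"jaw":1},{"xyz":[0,0,-0.02],"roll":0,"jaw":1},{"xyz":[0,0,-0.06],"roll":0,"jaw":1},{"xyz":[0,0,-0.1],"roll":0,"jaw":1}]'
python3 -m pendant '[{"xyz":[0,0,-0.03],"roll":0,"jaw":1},{"xyz":[0,0,-0.06],"roll":0,"jaw":1},{"xyz":[0,0,-0.09],"roll":0,"jaw":1},{"xyz":[0,0,-0.12],"roll":0,"jaw":1},{"xyz":[0,0,-0.12],"roll":0,"jaw":1},{"xyz":[0,0,-0.12],"roll":0,"jaw":1},{"xyz":[0,0,-0.12],"roll":0,"jaw":1},{"xyz":[0,0,-0.12],"roll":0,"jaw":1}]'
cat > held.py <<'E'
from h import *
im,d,K,D,C=grab('wrist'); W=world(d,K,D,C); T=toolT(); L=(W-T[:3,3])@T[:3,:3]
m=np.isfinite(L[...,2])&(L[...,2]>-60)&(L[...,2]<25)&(abs(L[...,0])<30)&(L[...,1]<-17)&(L[...,1]>-90)
P=L[m]; hi=P[:,2]<np.median(P[:,2])+4 if len(P) else 0
print(len(P)); 
if len(P): print('tool y end',np.percentile(P[:,1],[1,3,50]).round(1),'x',np.percentile(P[:,0],[2,98]).round(1),'z pct',np.percentile(P[:,2],[2,50,98]).round(1))
print(env.state()['ee_pos'],env.state()['ee_rot'],env.state()['gripper_width'])
cv2.imwrite('pics/held.png',im)
E
python3 held.py
```

```text
time_s: 15.3
ee_pos: [398.8, 225.6, 9.3]
ee_rot: [-179.9, 0.0, -101.0]
force: [-0.2, 0.5, 0.3]
gripper_width: 83.9
time_s: 16.3
ee_pos: [397.2, 225.0, 109.6]
ee_rot: [179.9, -0.1, -101.0]
force: [1.2, 0.7, -1.2]
gripper_width: 35.6
time_s: 17.3
ee_pos: [397.2, 225.0, 227.9]
ee_rot: [179.9, -0.1, -101.0]
force: [-0.4, 0.6, -1.2]
gripper_width: 35.9
8234
tool y end [-46.9 -46.8 -30.3] x [-26.3  27.6] z pct [-54.5 -30.5  -3.3]
[397.32770676 225.04932422 228.14242192] [ 1.79933710e+02 -6.21890298e-02 -1.00991095e+02] 35.56482737536091
```

View pics/held.png

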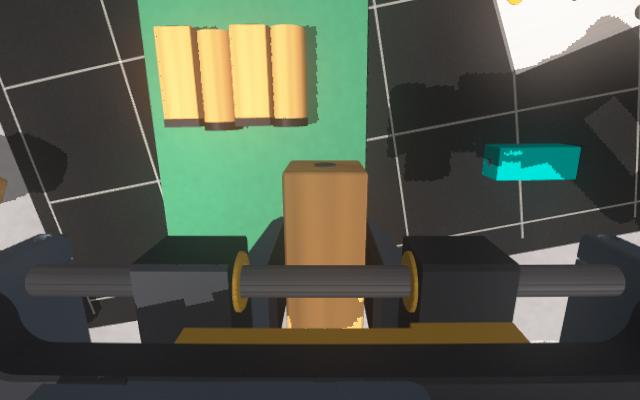

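The heel is held straight (its end at (325,163), 1 mm off centre), and the other four are undisturbed. I'll carry it to the -y nest.

```bash
python3 - <<'E'
from h import *
to([(470,-100,228,-90),(559.7,-412.2,228,-78.6)])
E
```

```text
to [470, -100, 228, -90] xyz [0.3052, -0.1333, 0.0001] roll -10.99
to [559.7, -412.2, 228.0, -78.6] xyz [0.5946, -0.2809, 0.0001] roll -22.39
```

```bash
python3 -m pendant '[{"xyz":[0.03,-0.013,0],"roll":-1,"jaw":1},{"xyz":[0.07,-0.03,0],"roll":-2.5,"jaw":1},{"xyz":[0.11,-0.048,0],"roll":-4,"jaw":1},{"xyz":[0.15,-0.066,0],"roll":-5.5,"jaw":1},{"xyz":[0.19,-0.083,0],"roll":-7,"jaw":1},{"xyz":[0.23,-0.1,0],"roll":-8.5,"jaw":1},{"xyz":[0.27,-0.118,0],"roll":-10,"jaw":1},{"xyz":[0.305,-0.133,0],"roll":-11,"jaw":1}]'
python3 -m pendant '[{"xyz":[0.042,-0.012,0],"roll":-1.5,"jaw":1},{"xyz":[0.084,-0.024,0],"roll":-3,"jaw":1},{"xyz":[0.126,-0.036,0],"roll":-4.5,"jaw":1},{"xyz":[0.168,-0.048,0],"roll":-6,"jaw":1},{"xyz":[0.21,-0.06,0],"roll":-7.5,"jaw":1},{"xyz":[0.25,-0.072,0],"roll":-9,"jaw":1},{"xyz":[0.285,-0.082,0],"roll":-10.5,"jaw":1},{"xyz":[0.312,-0.09,0],"roll":-11.4,"jaw":1}]'
python3 -m pendant '[{"xyz":[0,0,0.02],"roll":0,"jaw":1},{"xyz":[0,0,0.04],"roll":0,"jaw":1},{"xyz":[0,0,0.06],"roll":0,"jaw":1},{"xyz":[0,0,0.08],"roll":0,"jaw":1},{"xyz":[0,0,0.08],"roll":0,"jaw":1},{"xyz":[0,0,0.08],"roll":0,"jaw":1},{"xyz":[0,0,0.08],"roll":0,"jaw":1},{"xyz":[0,0,0.08],"roll":0,"jaw":1}]'
python3 held.py; python3 -c "
from h import *
to([(559.7,-412.2,148,-78.6)])"
```

```text
time_s: 18.35
ee_pos: [470.2, -101.2, 228.7]
ee_rot: [180.0, -0.0, -90.0]
force: [0.4, 0.5, -1.3]
gripper_width: 35.9
time_s: 19.35
ee_pos: [560.2, -413.1, 227.9]
ee_rot: [180.0, 0.0, -78.6]
force: [0.2, 0.1, -0.8]
gripper_width: 36.2
time_s: 20.35
ee_pos: [560.4, -411.7, 149.8]
ee_rot: [-179.9, -0.1, -78.6]
force: [-0.1, -0.3, -1.9]
gripper_width: 36.0
8192
tool y end [-46.9 -46.7 -30.3] x [-26.   27.5] z pct [-55.  -30.9  -3.6]
[ 560.26537529 -411.68636637  149.65614961] [-1.79957422e+02 -5.29560905e-02 -7.85909823e+01] 35.71720533258783
to [559.7, -412.2, 148.0, -78.6] xyz [0.0004, 0.0007, 0.0017] roll 0.01
```

View pics/held.png

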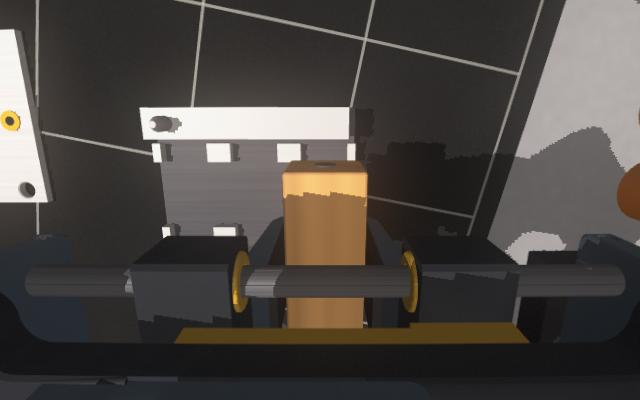

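```bash
python3 -m pendant '[{"xyz":[0,0.001,0.03],"roll":0,"jaw":1},{"xyz":[0,0.001,0.06],"roll":0,"jaw":1},{"xyz":[0,0.001,0.085],"roll":0,"jaw":1},{"xyz":[0,0.001,0.1],"roll":0,"jaw":1},{"xyz":[0,0.001,0.11],"roll":0,"jaw":1},{"xyz":[0,0.001,0.118],"roll":0,"jaw":1},{"xyz":[0,0.001,0.125],"roll":0,"jaw":1},{"xyz":[0,0.001,0.13],"roll":0,"jaw":1}]'
python3 -m pendant '[{"xyz":[0,0,0],"roll":0,"jaw":1},{"xyz":[0,0,0.001],"roll":0,"jaw":1},{"xyz":[0,0,0.001],"roll":0,"jaw":0.5},{"xyz":[0,0,0.001],"roll":0,"jaw":0.5},{"xyz":[0,0,0.001],"roll":0,"jaw":0.5},{"xyz":[0,0,0.001],"roll":0,"jaw":0.5},{"xyz":[0,0,0.001],"roll":0,"jaw":0.5},{"xyz":[0,0,0.001],"roll":0,"jaw":0.5}]'
```

```text
time_s: 21.4
ee_pos: [559.2, -411.9, 19.0]
ee_rot: [-180.0, -0.0, -78.6]
force: [-0.5, -0.3, -0.1]
gripper_width: 35.4
time_s: 22.4
ee_pos: [559.1, -411.8, 18.0]
ee_rot: [180.0, -0.0, -78.6]
force: [0.2, 0.2, 0.1]
gripper_width: 45.2
```

```bash
python3 -m pendant '[{"xyz":[0,0,-0.02],"roll":0,"jaw":0.5},{"xyz":[0,0,-0.06],"roll":0,"jaw":0.5},{"xyz":[0,0,-0.11],"roll":0,"jaw":0.5},{"xyz":[0,0.0,-0.16],"roll":0,"jaw":1},{"xyz":[-0.02,0.04,-0.21],"roll":0,"jaw":1},{"xyz":[-0.04,0.09,-0.21],"roll":0,"jaw":1},{"xyz":[-0.06,0.13,-0.21],"roll":0,"jaw":1},{"xyz":[-0.06,0.13,-0.21],"roll":0,"jaw":1}]'
cat > jig.py <<'E'
from h import *
jc=np.array([546.5,-352.7]); a=np.radians(11.4)
im,d,K,D,C=grab('wrist'); W=world(d,K,D,C); Z=W[...,2]; q=W[...,:2]-jc
X=q@[np.cos(a),np.sin(a)]; Y=q@[-np.sin(a),np.cos(a)]
for n,y in (('y-61',-61),('y0',0),('y61',61)):
    m=(abs(X)<51)&(abs(Y-y)<30)&(Z>40)&(Z<54)
    if m.sum()>50: 
        r=cv2.minAreaRect(np.stack([X[m],Y[m]],-1).astype(np.float32)); print(n,m.sum(),r,'z',np.median(Z[m]),'X',np.percentile(X[m],[1,99]),'Y',np.percentile(Y[m],[1,99]))
print(env.state()['ee_pos'],env.state()['ee_rot']); cv2.imwrite('pics/jig.png',im)
E
python3 jig.py; python3 -c "
from h import *
to([(430,-40,229,-90)])"
```

```text
time_s: 23.4
ee_pos: [417.1, -377.7, 228.8]
ee_rot: [180.0, 0.0, -78.7]
force: [-0.2, 0.0, 0.5]
gripper_width: 0.6
y-61 3788 ((-4.773796081542969, -61.968162536621094), (36.64323043823242, 88.83563232421875), 89.70983123779297) z 49.00144493590568 X [-48.26427104  37.58966918] Y [-79.4330992 -43.8484548]
[ 419.02775686 -378.52991416  228.73801867] [-1.79943335e+02 -6.11703460e-02 -7.86600113e+01]
to [430, -40, 229, -90] xyz [-0.3298, -0.0773, -0.0003] roll 11.34
```

```bash
python3 -m pendant '[{"xyz":[-0.041,-0.01,0],"roll":1.5,"jaw":1},{"xyz":[-0.082,-0.02,0],"roll":3,"jaw":1},{"xyz":[-0.124,-0.03,0],"roll":4.5,"jaw":1},{"xyz":[-0.165,-0.04,0],"roll":6,"jaw":1},{"xyz":[-0.206,-0.05,0],"roll":7.5,"jaw":1},{"xyz":[-0.247,-0.06,0],"roll":9,"jaw":1},{"xyz":[-0.288,-0.07,0],"roll":10,"jaw":1},{"xyz":[-0.33,-0.077,0],"roll":11.3,"jaw":1}]'
python3 -m pendant '[{"xyz":[-0.047,-0.022,0],"roll":1.5,"jaw":1},{"xyz":[-0.094,-0.044,0],"roll":3,"jaw":1},{"xyz":[-0.141,-0.066,0],"roll":4.5,"jaw":1},{"xyz":[-0.188,-0.088,0],"roll":6,"jaw":1},{"xyz":[-0.235,-0.11,0],"roll":7.5,"jaw":1},{"xyz":[-0.282,-0.132,0],"roll":9,"jaw":1},{"xyz":[-0.33,-0.154,0],"roll":10,"jaw":1},{"xyz":[-0.373,-0.173,0],"roll":11,"jaw":1}]'
python3 -m pendant '[{"xyz":[0,0,0],"roll":0,"jaw":1},{"xyz":[0,0,0],"roll":0,"jaw":1},{"xyz":[0,0,0],"roll":0,"jaw":1},{"xyz":[0,0,0],"roll":0,"jaw":1},{"xyz":[0,0,0],"roll":0,"jaw":1},{"xyz":[0,0,0],"roll":0,"jaw":1},{"xyz":[0,0,0],"roll":0,"jaw":1},{"xyz":[0,0,0],"roll":0,"jaw":1}]'
python3 look.py top; python3 -c "
from h import *
to([(603,332.8,23,-101)])"
```

```text
time_s: 24.45
ee_pos: [431.7, -38.2, 228.1]
ee_rot: [-179.9, 0.0, -89.9]
force: [1.1, -0.1, -0.3]
gripper_width: 0.4
time_s: 25.45
ee_pos: [603.7, 336.6, 227.1]
ee_rot: [-180.0, 0.0, -100.9]
force: [0.7, -1.1, -0.0]
gripper_width: 0.4
time_s: 26.45
ee_pos: [602.3, 333.4, 227.9]
ee_rot: [-180.0, -0.0, -100.9]
force: [-0.4, 0.0, 0.6]
gripper_width: 0.2
900 [ 31. 196.] ((565.01904296875, 750.249267578125), (106.78300476074219, 63.871681213378906), 51.60493469238281) 36.57961868548523 s,t -35.219475941225255 479.09880332877947
1828 [202. 218.] ((516.6513061523438, 297.55828857421875), (142.78366088867188, 100.30598449707031), 79.40727233886719) 39.52045894848595 s,t 3.2533849461403883 15.179185935696953
943 [ 38. 247.] ((418.7543640136719, 728.32568359375), (118.4088134765625, 63.98509979248047), 33.455284118652344) 36.50181308674121 s,t -171.98956204067537 429.56562866817535
[602.27001868 333.42513049 227.90355616] [-1.79997242e+02 -2.28798621e-03 -1.00889141e+02]
to [603.0, 332.8, 23.0, -101.0] xyz [0.0005, -0.0008, 0.2049] roll 0.11
```

```bash
python3 -m pendant '[{"xyz":[0,0,0.05],"roll":0,"jaw":1},{"xyz":[0,0,0.1],"roll":0,"jaw":1},{"xyz":[0,0,0.15],"roll":0,"jaw":1},{"xyz":[0,0,0.19],"roll":0,"jaw":1},{"xyz":[0,0,0.205],"roll":0,"jaw":1},{"xyz":[0,0,0.205],"roll":0,"jaw":1},{"xyz":[0,0.006,0.205],"roll":0,"jaw":1},{"xyz":[0,0.012,0.205],"roll":0,"jaw":1}]'
python3 -m pendant '[{"xyz":[0,0.006,0],"roll":0,"jaw":1},{"xyz":[0,0.012,0],"roll":0,"jaw":1},{"xyz":[0,0.018,0],"roll":0,"jaw":1},{"xyz":[0,0.024,0],"roll":0,"jaw":1},{"xyz":[0,0.032,0],"roll":0,"jaw":1},{"xyz":[0,0.04,0],"roll":0,"jaw":1},{"xyz":[0,0.048,0],"roll":0,"jaw":1},{"xyz":[0,0.056,0],"roll":0,"jaw":1}]'
python3 -m pendant '[{"xyz":[0,0.008,0],"roll":0,"jaw":1},{"xyz":[0,0.016,0],"roll":0,"jaw":1},{"xyz":[0,0.024,0],"roll":0,"jaw":1},{"xyz":[0,0.032,0],"roll":0,"jaw":1},{"xyz":[0,0.038,0],"roll":0,"jaw":1},{"xyz":[0,0.043,0],"roll":0,"jaw":1},{"xyz":[0,0.047,0],"roll":0,"jaw":1},{"xyz":[0,0.047,0],"roll":0,"jaw":1}]'
python3 -m pendant '[{"xyz":[0,-0.008,0],"roll":0,"jaw":1},{"xyz":[0,-0.01,-0.05],"roll":0,"jaw":1},{"xyz":[0,-0.01,-0.08],"roll":0,"jaw":0},{"xyz":[0,0.02,-0.1],"roll":0,"jaw":0},{"xyz":[0,0.064,-0.1],"roll":0,"jaw":0},{"xyz":[0,0.064,-0.1],"roll":0,"jaw":0},{"xyz":[0,0.064,-0.1],"roll":0,"jaw":0},{"xyz":[0,0.064,-0.1],"roll":0,"jaw":0}]'
```

```text
time_s: 27.5
ee_pos: [591.0, 336.3, 24.8]
ee_rot: [-179.9, 0.1, -100.9]
force: [1.2, -0.6, 0.5]
gripper_width: 0.3
time_s: 28.5
ee_pos: [534.8, 346.3, 22.8]
ee_rot: [180.0, -0.0, -100.9]
force: [0.2, 0.6, -0.2]
gripper_width: 0.6
time_s: 29.5
ee_pos: [489.1, 355.2, 22.9]
ee_rot: [180.0, -0.0, -100.9]
force: [0.1, -0.0, 0.7]
gripper_width: 0.1
time_s: 30.5
ee_pos: [427.7, 367.1, 122.7]
ee_rot: [-180.0, 0.0, -100.9]
force: [0.1, -0.7, 1.0]
gripper_width: 57.5
```

```bash
python3 -m pendant '[{"xyz":[0,0,0],"roll":0,"jaw":0},{"xyz":[0,0,0],"roll":0,"jaw":0},{"xyz":[0,0,0.04],"roll":0,"jaw":0},{"xyz":[0,0,0.08],"roll":0,"jaw":0},{"xyz":[0,0,0.105],"roll":0,"jaw":0},{"xyz":[0,0,0.114],"roll":0,"jaw":0},{"xyz":[0,0,0.114],"roll":0,"jaw":0},{"xyz":[0,0,0.114],"roll":0,"jaw":1}]' 35
python3 -m pendant '[{"xyz":[0,0,0],"roll":0,"jaw":1},{"xyz":[0,0,0],"roll":0,"jaw":1},{"xyz":[0,0,0],"roll":0,"jaw":1},{"xyz":[0,0,0],"roll":0,"jaw":1},{"xyz":[0,0,0],"roll":0,"jaw":1},{"xyz":[0,0,-0.02],"roll":0,"jaw":1},{"xyz":[0,0,-0.06],"roll":0,"jaw":1},{"xyz":[0,0,-0.1],"roll":0,"jaw":1}]'
python3 -m pendant '[{"xyz":[0,0,-0.03],"roll":0,"jaw":1},{"xyz":[0,0,-0.06],"roll":0,"jaw":1},{"xyz":[0,0,-0.09],"roll":0,"jaw":1},{"xyz":[0,0,-0.12],"roll":0,"jaw":1},{"xyz":[0,0,-0.12],"roll":0,"jaw":1},{"xyz":[0,0,-0.12],"roll":0,"jaw":1},{"xyz":[0,0,-0.12],"roll":0,"jaw":1},{"xyz":[0,0,-0.12],"roll":0,"jaw":1}]'
python3 held.py;  python3 - <<'E'
from h import *
a=np.radians(11.4)
to([(470,0,228,-90),(546.5+1.0,-352.5,228,-78.6)])
E
```

```text
time_s: 31.5
ee_pos: [427.3, 367.9, 10.0]
ee_rot: [-179.9, 0.1, -100.9]
force: [0.3, 0.4, -0.2]
gripper_width: 84.0
time_s: 32.5
ee_pos: [426.2, 366.9, 109.5]
ee_rot: [180.0, -0.1, -100.9]
force: [0.2, -0.3, -0.4]
gripper_width: 36.1
time_s: 33.5
ee_pos: [426.1, 366.9, 227.8]
ee_rot: [179.9, -0.1, -100.9]
force: [-0.1, -0.3, -0.0]
gripper_width: 36.0
8184
tool y end [-46.6 -46.4 -30.1] x [-26.2  27.5] z pct [-54.5 -30.6  -3.4]
[426.24580879 367.02538532 228.02731379] [ 1.79942758e+02 -7.69130566e-02 -1.00890238e+02] 35.981640297012966
to [470, 0, 228, -90] xyz [0.3521, -0.1123, 0.0] roll -10.89
to [547.5, -352.5, 228.0, -78.6] xyz [0.6837, -0.255, 0.0] roll -22.29
```

```bash
python3 -m pendant '[{"xyz":[0.035,-0.011,0],"roll":-1,"jaw":1},{"xyz":[0.08,-0.025,0],"roll":-2.5,"jaw":1},{"xyz":[0.125,-0.04,0],"roll":-4,"jaw":1},{"xyz":[0.17,-0.055,0],"roll":-5.5,"jaw":1},{"xyz":[0.215,-0.069,0],"roll":-7,"jaw":1},{"xyz":[0.26,-0.084,0],"roll":-8.5,"jaw":1},{"xyz":[0.305,-0.098,0],"roll":-10,"jaw":1},{"xyz":[0.352,-0.112,0],"roll":-10.9,"jaw":1}]'
python3 -m pendant '[{"xyz":[0.046,-0.01,0],"roll":-1.5,"jaw":1},{"xyz":[0.092,-0.02,0],"roll":-3,"jaw":1},{"xyz":[0.138,-0.03,0],"roll":-4.5,"jaw":1},{"xyz":[0.184,-0.04,0],"roll":-6,"jaw":1},{"xyz":[0.23,-0.05,0],"roll":-7.5,"jaw":1},{"xyz":[0.276,-0.06,0],"roll":-9,"jaw":1},{"xyz":[0.318,-0.07,0],"roll":-10.5,"jaw":1},{"xyz":[0.3525,-0.0775,0],"roll":-11.4,"jaw":1}]'
python3 -m pendant '[{"xyz":[0,0,0.02],"roll":0,"jaw":1},{"xyz":[0,0,0.04],"roll":0,"jaw":1},{"xyz":[0,0,0.06],"roll":0,"jaw":1},{"xyz":[0,0,0.08],"roll":0,"jaw":1},{"xyz":[0,0,0.08],"roll":0,"jaw":1},{"xyz":[0,0,0.08],"roll":0,"jaw":1},{"xyz":[0,0,0.08],"roll":0,"jaw":1},{"xyz":[0,0,0.08],"roll":0,"jaw":1}]'
python3 held.py; python3 -c "
from h import *
to([(547.5,-352.5,18,-78.6)])"
```

```text
time_s: 34.55
ee_pos: [470.0, -1.1, 228.8]
ee_rot: [-180.0, -0.0, -89.9]
force: [0.7, -0.0, -0.7]
gripper_width: 36.0
time_s: 35.55
ee_pos: [547.6, -353.8, 228.3]
ee_rot: [180.0, 0.0, -78.6]
force: [-1.1, -1.0, -1.2]
gripper_width: 35.8
time_s: 36.55
ee_pos: [547.8, -352.3, 149.8]
ee_rot: [-179.9, -0.1, -78.6]
force: [0.4, -0.1, -0.9]
gripper_width: 35.8
8122
tool y end [-46.4 -46.2 -30.2] x [-26.   27.6] z pct [-54.9 -31.   -3.7]
[ 547.7582589  -352.22536159  149.63651256] [-1.79954413e+02 -5.11784429e-02 -7.85875035e+01] 35.481878890606616
to [547.5, -352.5, 18.0, -78.6] xyz [0.0002, 0.0003, 0.1316] roll 0.01
```

```bash
python3 -m pendant '[{"xyz":[0,0,0.03],"roll":0,"jaw":1},{"xyz":[0,0,0.06],"roll":0,"jaw":1},{"xyz":[0,0,0.085],"roll":0,"jaw":1},{"xyz":[0,0,0.1],"roll":0,"jaw":1},{"xyz":[0,0,0.11],"roll":0,"jaw":1},{"xyz":[0,0,0.118],"roll":0,"jaw":1},{"xyz":[0,0,0.125],"roll":0,"jaw":1},{"xyz":[0,0,0.13],"roll":0,"jaw":1}]'
python3 -m pendant '[{"xyz":[0,0,0],"roll":0,"jaw":1},{"xyz":[0,0,0.001],"roll":0,"jaw":1},{"xyz":[0,0,0.001],"roll":0,"jaw":0.5},{"xyz":[0,0,0.001],"roll":0,"jaw":0.5},{"xyz":[0,0,0.001],"roll":0,"jaw":0.5},{"xyz":[0,0,0.001],"roll":0,"jaw":0.5},{"xyz":[0,0,0.001],"roll":0,"jaw":0.5},{"xyz":[0,0,0.001],"roll":0,"jaw":0.5}]'
python3 -m pendant '[{"xyz":[0,0,-0.02],"roll":0,"jaw":0.5},{"xyz":[0,0,-0.06],"roll":0,"jaw":0.5},{"xyz":[0,0,-0.11],"roll":0,"jaw":0.5},{"xyz":[0,0.0,-0.16],"roll":0,"jaw":1},{"xyz":[0,0.04,-0.21],"roll":0,"jaw":1},{"xyz":[0,0.09,-0.21],"roll":0,"jaw":1},{"xyz":[0,0.12,-0.21],"roll":0,"jaw":1},{"xyz":[0,0.12,-0.21],"roll":0,"jaw":1}]'
python3 jig.py; python3 -c "
from h import *
to([(440,0,229,-90)])"
```

```text
time_s: 37.6
ee_pos: [547.7, -352.2, 19.0]
ee_rot: [-180.0, -0.0, -78.6]
force: [1.0, 0.1, -1.1]
gripper_width: 35.5
time_s: 38.6
ee_pos: [547.5, -352.1, 18.0]
ee_rot: [180.0, -0.0, -78.6]
force: [0.4, -0.5, -0.3]
gripper_width: 45.5
time_s: 39.6
ee_pos: [428.3, -376.1, 228.6]
ee_rot: [-180.0, -0.0, -78.7]
force: [-0.1, 0.9, -0.5]
gripper_width: 0.7
y-61 4066 ((1.6828575134277344, -61.926666259765625), (98.75458526611328, 37.44919204711914), 0.4437600076198578) z 48.97115277336911 X [-46.60394854  46.08054512] Y [-79.31387187 -43.76251588]
y0 3963 ((1.6986885070800781, -5.42180061340332), (46.008323669433594, 98.67424774169922), 89.3978271484375) z 48.89657656130953 X [-46.54225736  45.79348226] Y [-18.49959437  16.74873432]
[ 429.61291381 -375.98806257  228.37682275] [-1.79944760e+02 -3.23777251e-02 -7.86724017e+01]
to [440, 0, 229, -90] xyz [-0.3666, -0.084, -0.0006] roll 11.33
```

```bash
python3 -m pendant '[{"xyz":[-0.045,-0.01,0],"roll":1.5,"jaw":1},{"xyz":[-0.09,-0.02,0],"roll":3,"jaw":1},{"xyz":[-0.136,-0.03,0],"roll":4.5,"jaw":1},{"xyz":[-0.182,-0.04,0],"roll":6,"jaw":1},{"xyz":[-0.228,-0.05,0],"roll":7.5,"jaw":1},{"xyz":[-0.274,-0.06,0],"roll":9,"jaw":1},{"xyz":[-0.32,-0.07,0],"roll":10,"jaw":1},{"xyz":[-0.367,-0.084,0],"roll":11.3,"jaw":1}]'
python3 -m pendant '[{"xyz":[-0.04,0.01,0],"roll":1.5,"jaw":1},{"xyz":[-0.08,0.02,0],"roll":3,"jaw":1},{"xyz":[-0.12,0.03,0],"roll":4.5,"jaw":1},{"xyz":[-0.16,0.04,0],"roll":6,"jaw":1},{"xyz":[-0.2,0.045,0],"roll":7.5,"jaw":1},{"xyz":[-0.24,0.045,0],"roll":9,"jaw":1},{"xyz":[-0.279,0.045,0],"roll":11,"jaw":1},{"xyz":[-0.279,0.045,0],"roll":11,"jaw":1}]'
python3 -m pendant '[{"xyz":[0,0,0],"roll":0,"jaw":1},{"xyz":[0,0,0],"roll":0,"jaw":1},{"xyz":[0,0,0],"roll":0,"jaw":1},{"xyz":[0,0,0],"roll":0,"jaw":1},{"xyz":[0,0,0],"roll":0,"jaw":1},{"xyz":[0,0,0],"roll":0,"jaw":1},{"xyz":[0,0,0],"roll":0,"jaw":1},{"xyz":[0,0,0],"roll":0,"jaw":1}]'
python3 - <<'E'
from h import *
im,d,K,D,C=grab('wrist'); W=world(d,K,D,C); Z=W[...,2]; a=np.radians(-11); e=np.array([np.cos(a),np.sin(a)]); f=np.array([-np.sin(a),np.cos(a)])
q=W[...,:2]-[513,279]; s,t=q@e,q@f; k0=(Z>18)&(Z<44)&(abs(t)<100)&(abs(s)<70)
for b in np.arange(-64,66,4):
    k=k0&(abs(t-b)<2); kk=k&(abs(s)<20)
    if k.sum()>10: print(b,np.median(Z[kk]).round(1),np.percentile(s[k],[1,99]).round(1))
T=toolT(); qq=T[:2,3]-[513,279]; print('tcp s,t',qq@e,qq@f,T[2,3],env.state()['ee_rot'])
cv2.imwrite('pics/w4.png',im)
E
```

```text
time_s: 40.65
ee_pos: [440.4, 2.9, 228.0]
ee_rot: [-180.0, 0.0, -89.9]
force: [-0.7, 0.1, 0.1]
gripper_width: 0.8
time_s: 41.65
ee_pos: [394.2, 282.8, 227.5]
ee_rot: [180.0, 0.0, -100.6]
force: [0.8, 0.4, 0.0]
gripper_width: 0.3
time_s: 42.65
ee_pos: [394.1, 279.5, 227.9]
ee_rot: [180.0, -0.0, -100.9]
force: [-0.3, 0.1, 0.9]
gripper_width: 0.5
-56 29.2 [-46.7  46.2]
-52 33.6 [-46.6  46.5]
-48 37.0 [-46.2  46.2]
-44 38.9 [-46.2  46.6]
-40 39.8 [-46.2  46.5]
-36 39.7 [-46.2  46.5]
-32 38.7 [-47.2  46.6]
-28 36.5 [-47.3  46.4]
-24 33.1 [-47.3  46.4]
-20 37.2 [-46.3  47. ]
-16 39.9 [-45.3  46.9]
-12 40.0 [-45.3  46.3]
-8 40.0 [-45.3  46.5]
-4 40.0 [-45.3  45.9]
0 40.1 [-46.3  46.2]
4 40.0 [-46.3  46. ]
8 40.1 [-46.3  46.8]
12 39.9 [-46.3  46.1]
16 39.5 [-50.5  46.1]
20 31.8 [-50.6  43.4]
24 36.1 [-50.3  43. ]
28 38.4 [-50.3  42.8]
32 39.7 [-50.3  43.4]
36 39.6 [-50.3  42.5]
40 39.1 [-50.2  42.7]
44 37.3 [-50.3  42.9]
48 33.9 [-50.4  42.8]
52 29.3 [-50.3  42.4]
tcp s,t -116.7837001971178 -22.210609386835745 227.9092643974023 [-1.79996292e+02 -4.80808757e-03 -1.00888212e+02]
```

Nothing in the row shifted. The middle square is at t=-1.8, so I'll push it out next.

```bash
python3 -m pendant '[{"xyz":[-0.005,-0.048,0],"roll":0,"jaw":1},{"xyz":[-0.01,-0.096,0],"roll":0,"jaw":1},{"xyz":[-0.015,-0.144,0],"roll":0,"jaw":1},{"xyz":[-0.0205,-0.195,0],"roll":0,"jaw":1},{"xyz":[-0.0205,-0.195,0.06],"roll":0,"jaw":1},{"xyz":[-0.0205,-0.195,0.12],"roll":0,"jaw":1},{"xyz":[-0.0205,-0.195,0.17],"roll":0,"jaw":1},{"xyz":[-0.0205,-0.195,0.205],"roll":0,"jaw":1}]'
python3 -m pendant '[{"xyz":[0,0,0],"roll":0,"jaw":1},{"xyz":[0,0.006,0],"roll":0,"jaw":1},{"xyz":[0,0.012,0],"roll":0,"jaw":1},{"xyz":[0,0.018,0],"roll":0,"jaw":1},{"xyz":[0,0.026,0],"roll":0,"jaw":1},{"xyz":[0,0.034,0],"roll":0,"jaw":1},{"xyz":[0,0.042,0],"roll":0,"jaw":1},{"xyz":[0,0.05,0],"roll":0,"jaw":1}]'
python3 -m pendant '[{"xyz":[0,0.008,0],"roll":0,"jaw":1},{"xyz":[0,0.017,0],"roll":0,"jaw":1},{"xyz":[0,0.026,0],"roll":0,"jaw":1},{"xyz":[0,0.035,0],"roll":0,"jaw":1},{"xyz":[0,0.044,0],"roll":0,"jaw":1},{"xyz":[0,0.053,0],"roll":0,"jaw":1},{"xyz":[0,0.06,0],"roll":0,"jaw":1},{"xyz":[0,0.066,0],"roll":0,"jaw":1}]'
python3 -m pendant '[{"xyz":[0,-0.008,0],"roll":0,"jaw":1},{"xyz":[0,-0.01,-0.05],"roll":0,"jaw":1},{"xyz":[0,-0.01,-0.08],"roll":0,"jaw":0},{"xyz":[0,0.02,-0.1],"roll":0,"jaw":0},{"xyz":[0,0.064,-0.1],"roll":0,"jaw":0},{"xyz":[0,0.064,-0.1],"roll":0,"jaw":0},{"xyz":[0,0.064,-0.1],"roll":0,"jaw":0},{"xyz":[0,0.064,-0.1],"roll":0,"jaw":0}]'
python3 -m pendant '[{"xyz":[0,0,0],"roll":0,"jaw":0},{"xyz":[0,0,0],"roll":0,"jaw":0},{"xyz":[0,0,0.04],"roll":0,"jaw":0},{"xyz":[0,0,0.08],"roll":0,"jaw":0},{"xyz":[0,0,0.105],"roll":0,"jaw":0},{"xyz":[0,0,0.114],"roll":0,"jaw":0},{"xyz":[0,0,0.114],"roll":0,"jaw":0},{"xyz":[0,0,0.114],"roll":0,"jaw":1}]' 35
python3 -m pendant '[{"xyz":[0,0,0],"roll":0,"jaw":1},{"xyz":[0,0,0],"roll":0,"jaw":1},{"xyz":[0,0,0],"roll":0,"jaw":1},{"xyz":[0,0,0],"roll":0,"jaw":1},{"xyz":[0,0,0],"roll":0,"jaw":1},{"xyz":[0,0,-0.02],"roll":0,"jaw":1},{"xyz":[0,0,-0.06],"roll":0,"jaw":1},{"xyz":[0,0,-0.1],"roll":0,"jaw":1}]'
python3 -m pendant '[{"xyz":[0,0,-0.03],"roll":0,"jaw":1},{"xyz":[0,0,-0.06],"roll":0,"jaw":1},{"xyz":[0,0,-0.09],"roll":0,"jaw":1},{"xyz":[0,0,-0.12],"roll":0,"jaw":1},{"xyz":[0,0,-0.12],"roll":0,"jaw":1},{"xyz":[0,0,-0.12],"roll":0,"jaw":1},{"xyz":[0,0,-0.12],"roll":0,"jaw":1},{"xyz":[0,0,-0.12],"roll":0,"jaw":1}]'
python3 held.py;  python3 - <<'E'
from h import *
to([(470,0,228,-90),(547.5-12.1,-352.5+59.8,228,-78.6)])
E
```

```text
time_s: 43.7
ee_pos: [588.3, 262.2, 20.1]
ee_rot: [179.8, -0.1, -100.9]
force: [0.1, 0.1, 0.6]
gripper_width: 0.3
time_s: 44.7
ee_pos: [539.8, 272.3, 22.9]
ee_rot: [180.0, -0.0, -100.9]
force: [0.6, 0.2, 1.0]
gripper_width: 0.1
time_s: 45.7
ee_pos: [475.0, 284.7, 22.8]
ee_rot: [180.0, -0.0, -100.9]
force: [-0.3, -0.4, 0.1]
gripper_width: 0.3
time_s: 46.7
ee_pos: [413.9, 296.7, 122.8]
ee_rot: [-180.0, 0.0, -100.9]
force: [0.1, 0.8, 0.5]
gripper_width: 57.2
time_s: 47.7
ee_pos: [413.5, 297.3, 9.9]
ee_rot: [-179.9, 0.1, -100.9]
force: [-0.4, 0.9, -0.5]
gripper_width: 83.9
time_s: 48.7
ee_pos: [412.3, 296.5, 109.5]
ee_rot: [179.9, -0.1, -100.9]
force: [0.0, 0.0, -2.4]
gripper_width: 35.6
time_s: 49.7
ee_pos: [412.3, 296.5, 227.8]
ee_rot: [179.9, -0.1, -100.9]
force: [-0.1, 0.0, -1.0]
gripper_width: 35.9
8089
tool y end [-46.  -45.9 -30. ] x [-26.2  27.5] z pct [-54.7 -30.7  -3.1]
[412.43699471 296.56157941 228.075962  ] [ 1.79936425e+02 -7.04862013e-02 -1.00891750e+02] 35.79483071333966
to [470, 0, 228, -90] xyz [0.2803, -0.1126, 0.0001] roll -10.89
to [535.4, -292.7, 228.0, -78.6] xyz [0.5554, -0.2321, 0.0001] roll -22.29
```

View pics/held.png

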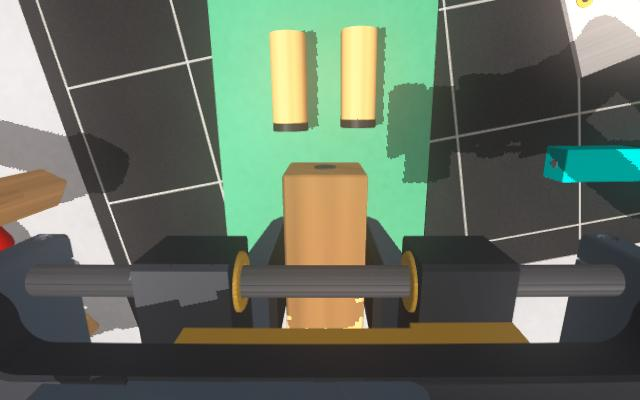

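```bash
python3 -m pendant '[{"xyz":[0.03,-0.011,0],"roll":-1,"jaw":1},{"xyz":[0.065,-0.025,0],"roll":-2.5,"jaw":1},{"xyz":[0.1,-0.04,0],"roll":-4,"jaw":1},{"xyz":[0.135,-0.055,0],"roll":-5.5,"jaw":1},{"xyz":[0.17,-0.069,0],"roll":-7,"jaw":1},{"xyz":[0.205,-0.084,0],"roll":-8.5,"jaw":1},{"xyz":[0.24,-0.098,0],"roll":-10,"jaw":1},{"xyz":[0.28,-0.1125,0],"roll":-10.9,"jaw":1}]'
python3 -m pendant '[{"xyz":[0.04,-0.009,0],"roll":-1.5,"jaw":1},{"xyz":[0.08,-0.018,0],"roll":-3,"jaw":1},{"xyz":[0.12,-0.027,0],"roll":-4.5,"jaw":1},{"xyz":[0.16,-0.036,0],"roll":-6,"jaw":1},{"xyz":[0.2,-0.045,0],"roll":-7.5,"jaw":1},{"xyz":[0.24,-0.054,0],"roll":-9,"jaw":1},{"xyz":[0.27,-0.061,0],"roll":-10.5,"jaw":1},{"xyz":[0.292,-0.066,0],"roll":-11.4,"jaw":1}]'
python3 -m pendant '[{"xyz":[0,0,0.02],"roll":0,"jaw":1},{"xyz":[0,0,0.04],"roll":0,"jaw":1},{"xyz":[0,0,0.06],"roll":0,"jaw":1},{"xyz":[0,0,0.08],"roll":0,"jaw":1},{"xyz":[0,0,0.08],"roll":0,"jaw":1},{"xyz":[0,0,0.08],"roll":0,"jaw":1},{"xyz":[0,0,0.08],"roll":0,"jaw":1},{"xyz":[0,0,0.08],"roll":0,"jaw":1}]'
python3 held.py; python3 -c "
from h import *
to([(536.2,-292,18,-78.6)])"
```

```text
time_s: 50.75
ee_pos: [470.4, -0.6, 228.7]
ee_rot: [180.0, 0.0, -89.9]
force: [0.7, 0.1, -0.5]
gripper_width: 35.9
time_s: 51.75
ee_pos: [536.4, -292.9, 228.2]
ee_rot: [180.0, 0.0, -78.6]
force: [-0.4, 0.0, -1.4]
gripper_width: 35.6
time_s: 52.75
ee_pos: [536.7, -291.6, 149.7]
ee_rot: [-179.9, -0.1, -78.6]
force: [-0.5, 1.1, -2.1]
gripper_width: 35.9
8032
tool y end [-45.9 -45.7 -29.9] x [-26.1  27.6] z pct [-55.  -31.1  -3.4]
[ 536.57711577 -291.58344228  149.57881631] [-1.79950384e+02 -4.49192248e-02 -7.85900409e+01] 35.80210897763846
to [536.2, -292.0, 18.0, -78.6] xyz [0.0003, 0.0005, 0.1316] roll 0.01
```

```bash
python3 -m pendant '[{"xyz":[0,0,0.03],"roll":0,"jaw":1},{"xyz":[0,0,0.06],"roll":0,"jaw":1},{"xyz":[0,0,0.085],"roll":0,"jaw":1},{"xyz":[0,0,0.1],"roll":0,"jaw":1},{"xyz":[0,0,0.11],"roll":0,"jaw":1},{"xyz":[0,0,0.118],"roll":0,"jaw":1},{"xyz":[0,0,0.125],"roll":0,"jaw":1},{"xyz":[0,0,0.13],"roll":0,"jaw":1}]'
python3 -m pendant '[{"xyz":[0,0,0],"roll":0,"jaw":1},{"xyz":[0,0,0.001],"roll":0,"jaw":1},{"xyz":[0,0,0.001],"roll":0,"jaw":0.5},{"xyz":[0,0,0.001],"roll":0,"jaw":0.5},{"xyz":[0,0,0.001],"roll":0,"jaw":0.5},{"xyz":[0,0,0.001],"roll":0,"jaw":0.5},{"xyz":[0,0,0.001],"roll":0,"jaw":0.5},{"xyz":[0,0,0.001],"roll":0,"jaw":0.5}]'
python3 -m pendant '[{"xyz":[0,0,-0.02],"roll":0,"jaw":0.5},{"xyz":[0,0,-0.06],"roll":0,"jaw":0.5},{"xyz":[0,0,-0.11],"roll":0,"jaw":0.5},{"xyz":[0.02,0.0,-0.16],"roll":0,"jaw":1},{"xyz":[0.04,0.04,-0.21],"roll":0,"jaw":1},{"xyz":[0.06,0.08,-0.21],"roll":0,"jaw":1},{"xyz":[0.06,0.11,-0.21],"roll":0,"jaw":1},{"xyz":[0.06,0.11,-0.21],"roll":0,"jaw":1}]'
python3 -m pendant '[{"xyz":[0,0,0],"roll":0,"jaw":1},{"xyz":[0,0,0],"roll":0,"jaw":1},{"xyz":[0,0,0],"roll":0,"jaw":1},{"xyz":[0,0,0],"roll":0,"jaw":1},{"xyz":[0,0,0],"roll":0,"jaw":1},{"xyz":[0,0,0],"roll":0,"jaw":1},{"xyz":[0,0,0],"roll":0,"jaw":1},{"xyz":[0,0,0],"roll":0,"jaw":1}]'
python3 jig.py; python3 - <<'E'
from h import *
im,d,K,D,C=grab('wrist'); np.savez('w5.npz',im=im,d=d,K=K,D=D,C=C)
W=world(d,K,D,C); Z=W[...,2]
m=((Z>66)&(Z<74)&(W[...,1]<-230)&(W[...,0]>485)).astype(np.uint8); n,l,st,c=cv2.connectedComponentsWithStats(m)
for i in range(1,n):
    if st[i,4]>30: P=W[l==i]; print('pin',st[i,4],c[i].round(0),P.mean(0).round(1),cv2.minAreaRect(P[:,:2].astype(np.float32))[:2])
im,d,K,D,C=grab('top'); np.savez('top1.npz',im=im,d=d,K=K,D=D,C=C); W=world(d,K,D,C); Z=W[...,2]
m=(Z>30)&(Z<48)&(abs(W[...,1]+60)<80)&(abs(W[...,0]-557)<60); P=W[m]; print('bar',m.sum(),cv2.minAreaRect(P[:,:2].astype(np.float32)),P[:,2].mean())
cv2.imwrite('pics/top1.png',im[130:290,270:500].repeat(3,0).repeat(3,1))
E
```

```text
time_s: 53.8
ee_pos: [536.5, -291.6, 18.9]
ee_rot: [-180.0, -0.0, -78.6]
force: [-0.7, -0.2, -1.3]
gripper_width: 35.8
time_s: 54.8
ee_pos: [536.4, -291.5, 18.0]
ee_rot: [-180.0, -0.0, -78.6]
force: [0.1, -0.4, -0.8]
gripper_width: 45.7
time_s: 55.8
ee_pos: [438.7, -372.5, 228.4]
ee_rot: [180.0, -0.0, -78.7]
force: [0.6, 0.4, -0.3]
gripper_width: 1.0
time_s: 56.8
ee_pos: [440.3, -372.1, 228.0]
ee_rot: [-180.0, -0.0, -78.6]
force: [-0.4, 0.5, 0.1]
gripper_width: 0.4
y-61 4058 ((1.3305282592773438, -57.192745208740234), (99.69975280761719, 46.570682525634766), 0.5057951807975769) z 48.91843546073724 X [-47.39008141  50.80514947] Y [-79.34942054 -43.73767993]
y0 3951 ((1.2727317810058594, -0.9228954315185547), (99.3806381225586, 54.28303527832031), 0.03995274752378464) z 48.88837483520132 X [-47.40855261  47.39847863] Y [-18.41032185  16.70807771]
y61 3940 ((1.8173408508300781, 58.11997985839844), (41.663368225097656, 98.70173645019531), 89.40621948242188) z 48.76608356131996 X [-46.41721355  46.51305495] Y [42.90314658 78.10669186]
[ 440.35299962 -372.06475553  228.00775871] [-1.79996730e+02 -9.14244918e-03 -7.85947847e+01]
pin 72 [390. 140.] [ 495.9 -425.6   69. ] ((495.61328125, -426.18841552734375), (8.647675514221191, 8.839489936828613))
bar 116 ((557.1560668945312, -61.814178466796875), (55.64065170288086, 14.415214538574219), 11.337370872497559) 40.822335080025134
```

View pics/jig.png

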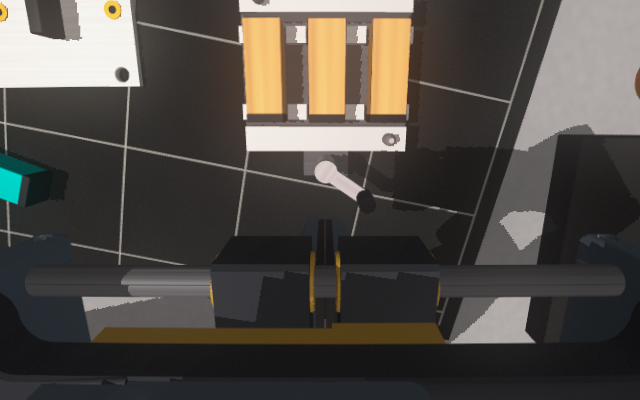

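View pics/top1.png

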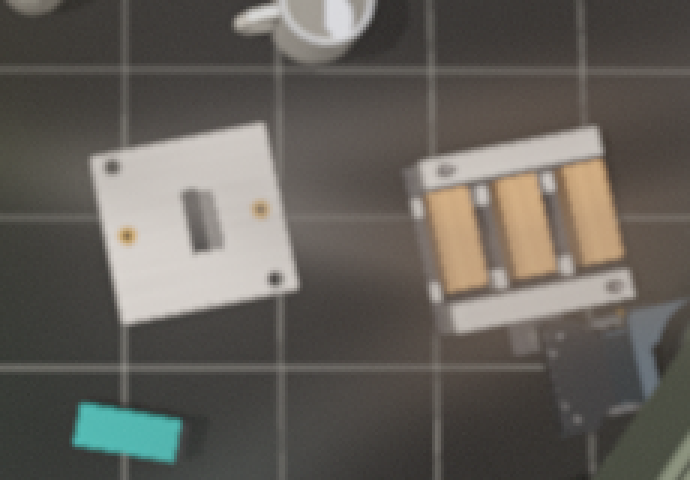

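All three square heels sit in their nests: columns 262, 326 and 389 in the wrist view, and each centre within 1 mm of its nest. The latch is clear. The plate is unmoved at (557,-62), with its holes on the jig's diagonal. I'll measure the plate from the same relative pose.

```bash
python3 -m pendant '[{"xyz":[-0.04,-0.009,0],"roll":0,"jaw":1},{"xyz":[-0.08,-0.018,0],"roll":0,"jaw":1},{"xyz":[-0.12,-0.028,0],"roll":0,"jaw":1},{"xyz":[-0.16,-0.038,0],"roll":0,"jaw":1},{"xyz":[-0.2,-0.048,0],"roll":0,"jaw":0},{"xyz":[-0.24,-0.057,0],"roll":0,"jaw":0},{"xyz":[-0.283,-0.067,0],"roll":0,"jaw":0},{"xyz":[-0.283,-0.067,0],"roll":0,"jaw":0}]'
python3 -m pendant '[{"xyz":[0,0,0],"roll":0,"jaw":0},{"xyz":[0,0,0],"roll":0,"jaw":0},{"xyz":[0,0,0],"roll":0,"jaw":0},{"xyz":[0,0,0],"roll":0,"jaw":0},{"xyz":[0,0,0],"roll":0,"jaw":0},{"xyz":[0,0,0],"roll":0,"jaw":0},{"xyz":[0,0,0],"roll":0,"jaw":0},{"xyz":[0,0,0],"roll":0,"jaw":0}]'
python3 - <<'E'
from h import *
im,d,K,D,C=grab('wrist'); np.savez('w6.npz',im=im,d=d,K=K,D=D,C=C); cv2.imwrite('pics/w6.png',im)
W=world(d,K,D,C); Z=W[...,2]; near=(abs(W[...,0]-557)<115)&(abs(W[...,1]+62)<115)
P=W[near&(Z>36)&(Z<48)]; print('bar',len(P),cv2.minAreaRect(P[:,:2].astype(np.float32)),P[:,2].mean())
m=(near&(Z>4)&(Z<50)).astype(np.uint8); n,l,st,c=cv2.connectedComponentsWithStats(m); i=1+st[1:,4].argmax()
P=W[(l==i)&(Z<14)]; print('plate',len(P),cv2.minAreaRect(P[:,:2].astype(np.float32)),np.median(P[:,2]))
g=cv2.cvtColor(im,cv2.COLOR_BGR2GRAY)
hull=np.zeros_like(m); pts=cv2.findNonZero((l==i).astype(np.uint8)); cv2.fillConvexPoly(hull,cv2.convexHull(pts),1)
dark=((g<110)&(cv2.erode(hull,np.ones((5,5)))>0)).astype(np.uint8)
n,l,st,c=cv2.connectedComponentsWithStats(dark)
u=lambda p:(lambda q:q)(cv2.undistortPoints(np.array([[p]],np.float32),K,D)[0,0])
for i in range(1,n):
    if st[i,4]>25:
        q=u(c[i]); r=C[:3,:3]@[q[0],-q[1],-1]; k=(8.8-C[2,3])/r[2]; print('dark',st[i,4],c[i].round(1),(C[:3,3]+k*r).round(1))
to([(557,-62,14,-78.6)])
E
```

```text
time_s: 57.95
ee_pos: [449.9, -79.3, 228.1]
ee_rot: [-180.0, 0.0, -78.4]
force: [-0.8, -0.2, 1.1]
gripper_width: 37.6
time_s: 58.95
ee_pos: [450.1, -81.3, 228.0]
ee_rot: [-180.0, -0.0, -78.6]
force: [0.7, 0.2, -0.1]
gripper_width: 91.1
bar 826 ((555.2496948242188, -63.282867431640625), (55.49647521972656, 13.10302448272705), 11.248638153076172) 40.72383050622747
plate 20753 ((555.0518188476562, -63.12433624267578), (150.6632080078125, 161.1787567138672), 10.968581199645996) 8.934466528660494
dark 150 [266.6  11.4] [605.2   9.9   8.8]
dark 764 [327.  73.] [558.3 -63.3   8.8]
dark 34 [269.5  76. ] [543.1  -3.3   8.8]
dark 37 [383.4  76. ] [ 567.3 -123.3    8.8]
dark 89 [379.6 136.1] [ 504.4 -134.4    8.8]
to [557.0, -62.0, 14.0, -78.6] xyz [0.0022, -0.1086, 0.214] roll 0.02
```

View pics/w6.png

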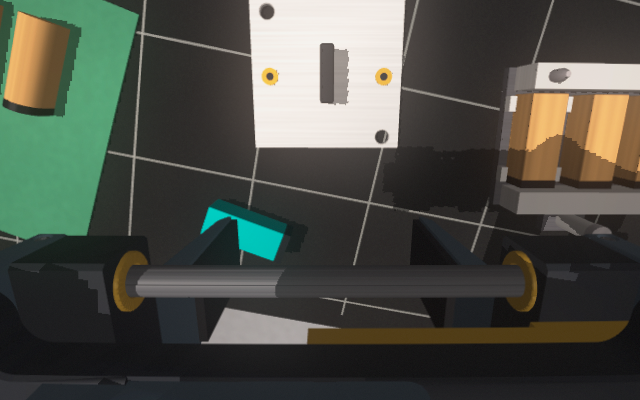

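Plate: (555.1,-63) at yaw 11.1° by the wrist camera, (557.2,-61.8) by the top camera. Both cameras give the same plate-to-jig displacement, (-8.8,-289.8), to within 0.3 mm. I'll grasp the bar.

```bash
python3 -m pendant '[{"xyz":[0.002,-0.054,0],"roll":0.3,"jaw":0},{"xyz":[0.002,-0.108,0],"roll":0.3,"jaw":0},{"xyz":[0.002,-0.108,0.06],"roll":0.3,"jaw":0},{"xyz":[0.002,-0.108,0.12],"roll":0.3,"jaw":0},{"xyz":[0.002,-0.108,0.17],"roll":0.3,"jaw":0},{"xyz":[0.002,-0.108,0.2],"roll":0.3,"jaw":0},{"xyz":[0.002,-0.108,0.215],"roll":0.3,"jaw":0},{"xyz":[0.002,-0.108,0.215],"roll":0.3,"jaw":0}]' 60
python3 -m pendant '[{"xyz":[0,0,0],"roll":0,"jaw":0.5},{"xyz":[0,0,0],"roll":0,"jaw":0.7},{"xyz":[0,0,0],"roll":0,"jaw":1},{"xyz":[0,0,0],"roll":0,"jaw":1},{"xyz":[0,0,0],"roll":0,"jaw":1},{"xyz":[0,0,0],"roll":0,"jaw":1},{"xyz":[0,0,0],"roll":0,"jaw":1},{"xyz":[0,0,0],"roll":0,"jaw":1}]' 60
python3 -m pendant '[{"xyz":[0,0,0],"roll":0,"jaw":1},{"xyz":[0,0,0],"roll":0,"jaw":1},{"xyz":[0,0,-0.01],"roll":0,"jaw":1},{"xyz":[0,0,-0.03],"roll":0,"jaw":1},{"xyz":[0,0,-0.06],"roll":0,"jaw":1},{"xyz":[0,0,-0.1],"roll":0,"jaw":1},{"xyz":[0,0,-0.138],"roll":0,"jaw":1},{"xyz":[0,0,-0.138],"roll":0,"jaw":1}]'
cat > pl.py <<'E'
from h import *
im,d,K,D,C=grab('wrist'); W=world(d,K,D,C); T=toolT(); L=(W-T[:3,3])@T[:3,:3]
m=np.isfinite(L[...,2])&(abs(L[...,2]-4)<9)&(abs(L[...,0])<95)&(L[...,1]<-25)&(L[...,1]>-100); P=L[m]
if len(P)>100:
    A=np.c_[P[:,:2],np.ones(len(P))]; co=np.linalg.lstsq(A,P[:,2],rcond=None)[0]
    print('n',len(P),'plane tilt',co[:2].round(4),'z0',co[2].round(1),'x',np.percentile(P[:,0],[.5,99.5]).round(1),'y',np.percentile(P[:,1],[.5,2]).round(1))
    k=[P[abs(P[:,0]-b)<4][:,1].min() for b in range(-65,66,13)]; f=np.polyfit(range(-65,66,13),k,1); print('front edge',f.round(4), 'deg',np.degrees(np.arctan(f[0])).round(2))
s=env.state(); print(s['time_s'],s['ee_pos'].round(2),s['ee_rot'].round(2),s['gripper_width'],s['force'].round(1)); cv2.imwrite('pics/pl.png',im)
E
python3 pl.py
```

```text
time_s: 60.0
ee_pos: [556.2, -61.9, 12.5]
ee_rot: [179.9, 0.0, -78.9]
force: [0.0, -0.1, -0.1]
gripper_width: 91.2
time_s: 61.0
ee_pos: [556.3, -61.9, 12.9]
ee_rot: [180.0, 0.0, -78.9]
force: [-0.4, 3.8, -0.3]
gripper_width: 14.0
time_s: 62.0
ee_pos: [558.2, -62.2, 153.9]
ee_rot: [-179.6, -0.1, -78.9]
force: [-0.3, -0.0, -4.7]
gripper_width: 13.7
n 30759 plane tilt [-0.0039  0.0027] z0 1.5 x [-77.8  80.4] y [-76.3 -75.4]
front edge [ 4.00000e-04 -7.62329e+01] deg 0.02
62.05 [556.43 -62.03 151.48] [-1.7991e+02 -4.0000e-02 -7.8890e+01] 13.812964866260359 [-0.3 -0.2 -5.2]
```

View pics/pl.png

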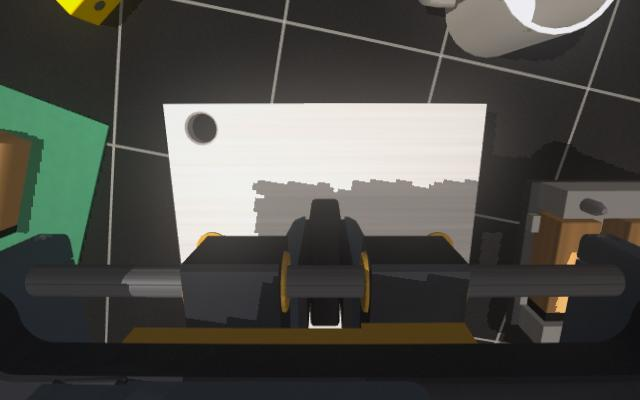

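The plate is held level and square to the tool. I'll carry it over the jig and hover just above the pins.

```bash
python3 -m pendant '[{"xyz":[0.015,0.003,0],"roll":0,"jaw":1},{"xyz":[0.045,0.01,0],"roll":0,"jaw":1},{"xyz":[0.08,0.018,0],"roll":0,"jaw":1},{"xyz":[0.12,0.027,0],"roll":0,"jaw":1},{"xyz":[0.16,0.036,0],"roll":0,"jaw":1},{"xyz":[0.2,0.045,0],"roll":0,"jaw":1},{"xyz":[0.24,0.054,0],"roll":-0.1,"jaw":1},{"xyz":[0.265,0.06,0],"roll":-0.3,"jaw":1}]'
python3 -m pendant '[{"xyz":[0.012,0.003,0],"roll":0,"jaw":1},{"xyz":[0.0175,0.0045,0],"roll":0,"jaw":1},{"xyz":[0.0175,0.0045,0],"roll":0,"jaw":1},{"xyz":[0.0175,0.0045,0.01],"roll":0,"jaw":1},{"xyz":[0.0175,0.0045,0.03],"roll":0,"jaw":1},{"xyz":[0.0175,0.0045,0.05],"roll":0,"jaw":1},{"xyz":[0.0175,0.0045,0.056],"roll":0,"jaw":1},{"xyz":[0.0175,0.0045,0.056],"roll":0,"jaw":1}]'
python3 -m pendant '[{"xyz":[0,0,0],"roll":0,"jaw":1},{"xyz":[0,0,0],"roll":0,"jaw":1},{"xyz":[0,0,0],"roll":0,"jaw":1},{"xyz":[0,0,0],"roll":0,"jaw":1},{"xyz":[0,0,0],"roll":0,"jaw":1},{"xyz":[0,0,0],"roll":0,"jaw":1},{"xyz":[0,0,0],"roll":0,"jaw":1},{"xyz":[0,0,0],"roll":0,"jaw":1}]'
python3 pl.py; python3 - <<'E'
from h import *
im=cv2.imread('pics/pl.png'); cv2.imwrite('pics/plc.png',cv2.resize(im[90:190,150:310],None,fx=5,fy=5,interpolation=cv2.INTER_CUBIC))
to([(547.6,-351.75,95,-78.6)])
E
```

```text
time_s: 63.05
ee_pos: [546.7, -336.1, 148.1]
ee_rot: [179.8, 0.1, -78.7]
force: [0.5, 0.3, -4.8]
gripper_width: 13.6
time_s: 64.05
ee_pos: [547.6, -351.1, 94.7]
ee_rot: [180.0, 0.0, -78.6]
force: [0.5, 0.2, -4.0]
gripper_width: 13.6
time_s: 65.05
ee_pos: [547.6, -351.6, 94.9]
ee_rot: [180.0, -0.0, -78.6]
force: [0.1, 0.2, -3.8]
gripper_width: 13.6
n 29908 plane tilt [-0.0022 -0.0034] z0 3.9 x [-78.3  79.9] y [-74.6 -73.7]
front edge [ 5.00000e-04 -7.44919e+01] deg 0.03
65.1 [ 547.58 -351.6    94.94] [-180.     -0.    -78.59] 13.839773300098306 [ 0.1 -0.1 -4. ]
to [547.6, -351.8, 95.0, -78.6] xyz [0.0002, 0.0, -0.0001] roll 0.01
```

View pics/plc.png

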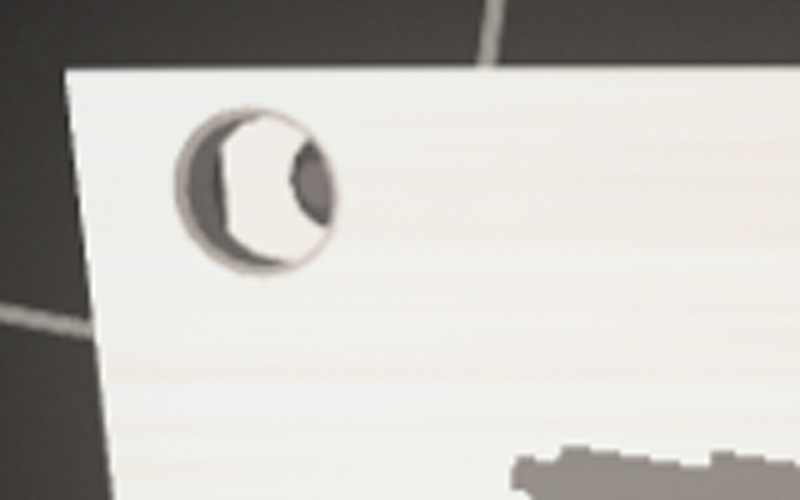

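The picture shows the pin tip through the hole, about 12 px right of its centre. That is what the slanted view should give when they are aligned (about 13 px). I'll lower in stages.

```bash
python3 -m pendant '[{"xyz":[0,0,0.004],"roll":0,"jaw":1},{"xyz":[0,0,0.008],"roll":0,"jaw":1},{"xyz":[0,0,0.012],"roll":0,"jaw":1},{"xyz":[0,0,0.015],"roll":0,"jaw":1},{"xyz":[0,0,0.018],"roll":0,"jaw":1},{"xyz":[0,0,0.02],"roll":0,"jaw":1},{"xyz":[0,0,0.022],"roll":0,"jaw":1},{"xyz":[0,0,0.022],"roll":0,"jaw":1}]'
python3 -m pendant '[{"xyz":[0,0,0.001],"roll":0,"jaw":1},{"xyz":[0,0,0.002],"roll":0,"jaw":1},{"xyz":[0,0,0.003],"roll":0,"jaw":1},{"xyz":[0,0,0.004],"roll":0,"jaw":1},{"xyz":[0,0,0.005],"roll":0,"jaw":1},{"xyz":[0,0,0.006],"roll":0,"jaw":1},{"xyz":[0,0,0.007],"roll":0,"jaw":1},{"xyz":[0,0,0.007],"roll":0,"jaw":1}]'
python3 pl.py
```

```text
time_s: 66.1
ee_pos: [547.5, -351.6, 72.8]
ee_rot: [180.0, 0.0, -78.6]
force: [0.0, 0.3, -4.1]
gripper_width: 13.3
time_s: 67.1
ee_pos: [547.5, -351.6, 65.9]
ee_rot: [180.0, 0.0, -78.6]
force: [0.1, -0.2, -4.3]
gripper_width: 13.7
n 30329 plane tilt [0.0001 0.0012] z0 4.1 x [-78.3  79.9] y [-74.5 -73.7]
front edge [ 4.00000e-04 -7.44577e+01] deg 0.02
67.15 [ 547.55 -351.59   65.92] [180.    -0.   -78.59] 13.6603599312952 [ 0.4  0.1 -5. ]
```

No lateral force yet, so I'll continue to contact.

```bash
python3 -m pendant '[{"xyz":[0,0,0.0005],"roll":0,"jaw":1},{"xyz":[0,0,0.001],"roll":0,"jaw":1},{"xyz":[0,0,0.0015],"roll":0,"jaw":1},{"xyz":[0,0,0.002],"roll":0,"jaw":1},{"xyz":[0,0,0.0025],"roll":0,"jaw":1},{"xyz":[0,0,0.003],"roll":0,"jaw":1},{"xyz":[0,0,0.0035],"roll":0,"jaw":1},{"xyz":[0,0,0.0035],"roll":0,"jaw":1}]'; python3 pl.py
```

```text
time_s: 68.15
ee_pos: [547.6, -351.6, 62.9]
ee_rot: [-180.0, -0.0, -78.6]
force: [-1.3, 0.8, -0.3]
gripper_width: 13.7
n 30228 plane tilt [-0.0004 -0.0003] z0 4.0 x [-78.4  79.8] y [-74.5 -73.7]
front edge [ 4.00000e-04 -7.44648e+01] deg 0.02
68.2 [ 547.61 -351.62   62.94] [-1.7999e+02 -2.0000e-02 -7.8590e+01] 14.094525349129608 [-0.6 -0.1  0.9]
```

```bash
python3 -m pendant '[{"xyz":[0,0,0],"roll":0,"jaw":0.6},{"xyz":[0,0,0],"roll":0,"jaw":0.6},{"xyz":[0,0,0],"roll":0,"jaw":0.6},{"xyz":[0,0,0],"roll":0,"jaw":0.6},{"xyz":[0,0,-0.02],"roll":0,"jaw":0.6},{"xyz":[0,0,-0.06],"roll":0,"jaw":0.6},{"xyz":[0,0,-0.11],"roll":0,"jaw":0.6},{"xyz":[0,0.0,-0.165],"roll":0,"jaw":1}]'
python3 -m pendant '[{"xyz":[0,0.03,0],"roll":0,"jaw":1},{"xyz":[0,0.06,0],"roll":0,"jaw":1},{"xyz":[0,0.09,0],"roll":0,"jaw":1},{"xyz":[0,0.12,0],"roll":0,"jaw":1},{"xyz":[0,0.13,0],"roll":0,"jaw":1},{"xyz":[0,0.13,0],"roll":0,"jaw":1},{"xyz":[0,0.13,0],"roll":0,"jaw":1},{"xyz":[0,0.13,0],"roll":0,"jaw":1}]'
cat > seat.py <<'E'
from h import *
jc=np.array([546.4,-352.8]); a=np.radians(11.4)
im,d,K,D,C=grab('wrist'); W=world(d,K,D,C); Z=W[...,2]; q=W[...,:2]-jc
X=q@[np.cos(a),np.sin(a)]; Y=q@[-np.sin(a),np.cos(a)]
m=(abs(X)<74)&(abs(Y)<78)&(Z>48)&(Z<64); P=np.c_[X[m],Y[m],Z[m]]; A=np.c_[P[:,:2],np.ones(len(P))]; co=np.linalg.lstsq(A,P[:,2],rcond=None)[0]
print('plate n',len(P),'tilt',co[:2].round(4),'z at centre',co[2].round(2))
m=(abs(X)<95)&(abs(Y)<100)&(Z>52)&(Z<64); print(cv2.minAreaRect(np.c_[X[m],Y[m]].astype(np.float32)),np.percentile(X[m],[1,99]),np.percentile(Y[m],[1,99]))
m=(abs(X)<45)&(abs(Y)<20)&(Z>80)&(Z<100)
if m.sum()>30: print('bar',cv2.minAreaRect(np.c_[X[m],Y[m]].astype(np.float32)))
m=(X>-160)&(X<-30)&(abs(Y)<100)&(Z>91)&(Z<102)&((X<-48)); 
if m.sum()>30: k=np.array([X[m].mean(),Y[m].mean()]); print('knob jig',k,m.sum(),'latch',np.arctan2(k[0]+94,-k[1]))
s=env.state(); print(s['time_s'],s['ee_pos'].round(1),s['ee_rot'].round(1)); cv2.imwrite('pics/seat.png',im)
E
python3 seat.py
```

```text
time_s: 69.2
ee_pos: [547.2, -351.4, 228.5]
ee_rot: [180.0, 0.0, -78.6]
force: [0.6, -0.0, -1.1]
gripper_width: 29.2
time_s: 70.2
ee_pos: [421.0, -377.1, 227.3]
ee_rot: [-180.0, 0.0, -78.5]
force: [-0.4, -0.9, 0.2]
gripper_width: 0.6
plate n 20237 tilt [ 0.0015 -0.0012] z at centre 59.0
((-24.43732452392578, -0.1882171630859375), (128.0603790283203, 161.181884765625), 0.07936042547225952) [-74.43260774  38.26218601] [-78.7131406   78.33549738]
bar ((-0.6174983978271484, -0.36511898040771484), (13.417098999023438, 55.83028030395508), 89.7588882446289)
knob jig [-119.55856751  -37.34952457] 266 latch -0.6001164030517903
70.25 [ 420.9 -377.1  227.3] [-180.     0.   -78.5]
```

View pics/seat.png

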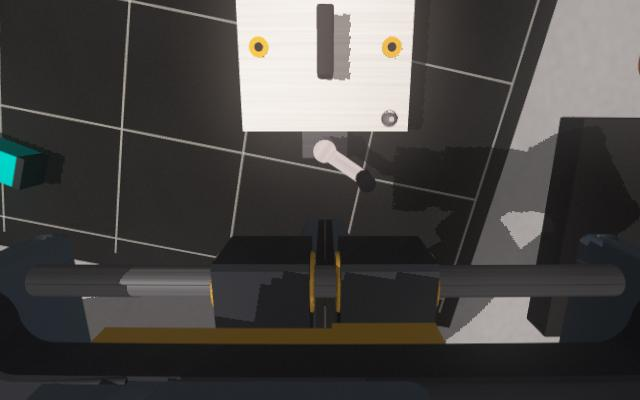

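The plate is seated: level, top at 59 mm (58 expected plus the usual 0.9 mm camera bias), and pin2 shows through its hole at (389,118). Next I'll swing the latch home.

```bash
python3 - <<'E'
from h import *
pv=np.array([455.5,-370.2]); pts=[]
for l,o in [(-34.4,36),(-34.4,36),(-34,22),(-22,22),(-10,22),(2,22),(14,22),(26,22),(38,22),(50,22),(62,22),(70,22),(78,22),(84,22),(88,21.5),(90,21.5)]:
    t=np.radians(l-90+11.4); r,tg=np.array([np.cos(t),np.sin(t)]),np.array([-np.sin(t),np.cos(t)]); pts.append((*(pv+46*r-o*tg),79,-78.6))
T=toolT(); base=None
Rt=R.from_euler('xyz',[180,0,-78.6],degrees=True).as_matrix()
print('first',(Rt.T@(np.array(pts[0][:3])-T[:3,3])/1000).round(4))
ref=pts[1]
for i,p in enumerate(pts[2:],2):
    if i==9: ref=pts[8]; print('--')
    print((Rt.T@(np.array(p[:3])-np.array(ref[:3]))/1000).round(4))
E
```

```text
first [0.0177 0.0204 0.1483]
[ 0.0082 -0.0117 -0.    ]
[ 0.0168 -0.0181 -0.    ]
[ 0.0239 -0.026  -0.    ]
[ 0.0291 -0.0353 -0.    ]
[ 0.0323 -0.0455 -0.    ]
[ 0.0334 -0.0561 -0.    ]
[ 0.0322 -0.0667 -0.    ]
--
[-0.0034 -0.0101 -0.    ]
[-0.0088 -0.0193 -0.    ]
[-0.0134 -0.0247 -0.    ]
[-0.0187 -0.0294 -0.    ]
[-0.0231 -0.0325 -0.    ]
[-0.0267 -0.0342 -0.    ]
[-0.0283 -0.035  -0.    ]
```

```bash
python3 -m pendant '[{"xyz":[0.018,0.021,0],"roll":0,"jaw":1},{"xyz":[0.018,0.021,0.02],"roll":0,"jaw":1},{"xyz":[0.018,0.021,0.06],"roll":0,"jaw":1},{"xyz":[0.018,0.021,0.1],"roll":0,"jaw":1},{"xyz":[0.018,0.021,0.13],"roll":0,"jaw":1},{"xyz":[0.018,0.021,0.148],"roll":0,"jaw":1},{"xyz":[0.018,0.021,0.148],"roll":0,"jaw":1},{"xyz":[0.018,0.021,0.148],"roll":0,"jaw":1}]'
python3 -m pendant '[{"xyz":[0.004,-0.006,0],"roll":0,"jaw":1},{"xyz":[0.008,-0.012,0],"roll":0,"jaw":1},{"xyz":[0.017,-0.018,0],"roll":0,"jaw":1},{"xyz":[0.024,-0.026,0],"roll":0,"jaw":1},{"xyz":[0.029,-0.035,0],"roll":0,"jaw":1},{"xyz":[0.032,-0.0455,0],"roll":0,"jaw":1},{"xyz":[0.033,-0.056,0],"roll":0,"jaw":1},{"xyz":[0.032,-0.067,0],"roll":0,"jaw":1}]'
python3 -m pendant '[{"xyz":[-0.003,-0.01,0],"roll":0,"jaw":1},{"xyz":[-0.009,-0.019,0],"roll":0,"jaw":1},{"xyz":[-0.013,-0.025,0],"roll":0,"jaw":1},{"xyz":[-0.019,-0.029,0],"roll":0,"jaw":1},{"xyz":[-0.023,-0.0325,0],"roll":0,"jaw":1},{"xyz":[-0.027,-0.034,0],"roll":0,"jaw":1},{"xyz":[-0.028,-0.035,0],"roll":0,"jaw":1},{"xyz":[-0.028,-0.035,0],"roll":0,"jaw":1}]'
python3 -m pendant '[{"xyz":[0.005,0,0],"roll":0,"jaw":1},{"xyz":[0.008,0,-0.03],"roll":0,"jaw":1},{"xyz":[0.008,0,-0.08],"roll":0,"jaw":1},{"xyz":[0.008,0,-0.13],"roll":0,"jaw":1},{"xyz":[0,0.03,-0.15],"roll":0,"jaw":1},{"xyz":[0,0.07,-0.15],"roll":0,"jaw":1},{"xyz":[0,0.085,-0.15],"roll":0,"jaw":1},{"xyz":[0,0.085,-0.15],"roll":0,"jaw":1}]'
python3 seat.py
```

```text
time_s: 71.25
ee_pos: [403.8, -399.6, 80.2]
ee_rot: [-179.9, -0.1, -78.6]
force: [0.6, -0.3, 0.9]
gripper_width: 0.3
time_s: 72.25
ee_pos: [476.5, -417.9, 79.7]
ee_rot: [-179.9, -0.1, -78.6]
force: [-1.0, -1.1, -0.1]
gripper_width: 0.4
time_s: 73.25
ee_pos: [503.9, -382.6, 79.5]
ee_rot: [-180.0, 0.0, -78.6]
force: [-0.8, -1.3, -0.1]
gripper_width: 0.3
time_s: 74.25
ee_pos: [420.3, -400.0, 229.4]
ee_rot: [-180.0, 0.0, -78.7]
force: [0.4, -0.7, -0.4]
gripper_width: 0.7
plate n 18577 tilt [ 0.0019 -0.0008] z at centre 58.96
((-26.07992935180664, -0.0111541748046875), (161.16094970703125, 122.04315948486328), 89.84904479980469) [-74.06823579  33.79925665] [-78.88937941  78.22358314]
bar ((-9.402854919433594, -0.3283510208129883), (71.05215454101562, 16.398500442504883), 2.7140815258026123)
knob jig [-51.52480586  -3.75012575] 146 latch 1.482734883732514
74.3 [ 421.  -399.8  229.3] [-180.     0.   -78.6]
```

```bash
sed -i 's/m=(X>-160).*/m=(X>-62)\&(X<-33)\&(abs(Y)<25)\&(Z>91)\&(Z<102)/' seat.py; python3 -m pendant '[{"xyz":[0,0.01,0],"roll":0,"jaw":1},{"xyz":[0,0.01,0],"roll":0,"jaw":1},{"xyz":[0,0.01,0],"roll":0,"jaw":1},{"xyz":[0,0.01,0],"roll":0,"jaw":1},{"xyz":[0,0.01,0],"roll":0,"jaw":1},{"xyz":[0,0.01,0],"roll":0,"jaw":1},{"xyz":[0,0.01,0],"roll":0,"jaw":1},{"xyz":[0,0.01,0],"roll":0,"jaw":1}]'; python3 seat.py; python3 - <<'E'
from h import *
im,d,K,D,C=grab('top'); W=world(d,K,D,C); Z=W[...,2]
cv2.imwrite('pics/top2.png',im)
E
```

```text
time_s: 75.3
ee_pos: [410.8, -401.6, 229.5]
ee_rot: [180.0, -0.0, -78.6]
force: [-0.5, 0.4, -0.4]
gripper_width: 0.5
plate n 17015 tilt [ 0.0021 -0.0007] z at centre 58.99
((-32.606422424316406, -0.0873565673828125), (160.77835083007812, 115.1466064453125), 89.90446472167969) [-74.30546178  24.09838901] [-78.89245371  78.21416494]
bar ((-14.336772918701172, -0.40254974365234375), (61.44416427612305, 15.918664932250977), 2.8094546794891357)
knob jig [-48.50752995  -3.70522418] 288 latch 1.4895287317914376
75.35 [ 410.8 -401.7  229.5] [-180.    -0.   -78.6]
```

View pics/seat.png

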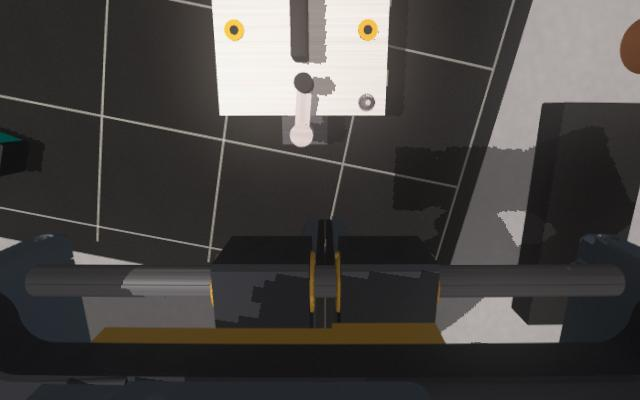

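The arm lies across the plate at about 1.49 rad (knob at (304,83)). I'll nudge it about 3.5 mm further for margin.

```bash
python3 -m pendant '[{"xyz":[0.006,-0.05,0],"roll":0,"jaw":1},{"xyz":[0.008,-0.095,0],"roll":0,"jaw":1},{"xyz":[0.008,-0.095,0.05],"roll":0,"jaw":1},{"xyz":[0.008,-0.095,0.1],"roll":0,"jaw":1},{"xyz":[0.008,-0.095,0.13],"roll":0,"jaw":1},{"xyz":[0.008,-0.095,0.15],"roll":0,"jaw":1},{"xyz":[0.008,-0.095,0.15],"roll":0,"jaw":1},{"xyz":[0.006,-0.095,0.15],"roll":0,"jaw":1}]'
python3 -m pendant '[{"xyz":[-0.002,0,0],"roll":0,"jaw":1},{"xyz":[-0.004,0,0],"roll":0,"jaw":1},{"xyz":[-0.006,0,0],"roll":0,"jaw":1},{"xyz":[-0.007,0,0],"roll":0,"jaw":1},{"xyz":[-0.008,0,0],"roll":0,"jaw":1},{"xyz":[-0.009,0,0],"roll":0,"jaw":1},{"xyz":[-0.01,0,0],"roll":0,"jaw":1},{"xyz":[-0.01,0,0],"roll":0,"jaw":1}]'
python3 -m pendant '[{"xyz":[0.005,0,0],"roll":0,"jaw":1},{"xyz":[0.008,0,-0.03],"roll":0,"jaw":1},{"xyz":[0.008,0,-0.08],"roll":0,"jaw":1},{"xyz":[0.008,0,-0.13],"roll":0,"jaw":1},{"xyz":[0,0.03,-0.15],"roll":0,"jaw":1},{"xyz":[0,0.07,-0.15],"roll":0,"jaw":1},{"xyz":[0,0.085,-0.15],"roll":0,"jaw":1},{"xyz":[0,0.085,-0.15],"roll":0,"jaw":1}]'
python3 seat.py; python3 - <<'E'
from h import *
im,d,K,D,C=grab('top'); cv2.imwrite('pics/top2.png',im)
E
```

```text
time_s: 76.4
ee_pos: [505.7, -389.3, 80.5]
ee_rot: [-179.9, -0.1, -78.6]
force: [0.6, -1.2, 0.5]
gripper_width: 0.7
time_s: 77.4
ee_pos: [503.2, -378.9, 79.5]
ee_rot: [-180.0, -0.0, -78.6]
force: [0.6, -1.2, -0.0]
gripper_width: 0.5
time_s: 78.4
ee_pos: [419.2, -395.8, 229.2]
ee_rot: [180.0, 0.1, -78.7]
force: [-0.2, -0.9, 0.1]
gripper_width: 0.5
plate n 18512 tilt [ 0.0019 -0.0008] z at centre 58.96
((-29.277523040771484, -0.1009521484375), (160.9152069091797, 127.56668853759766), 89.76985931396484) [-74.33459268  33.40605728] [-78.83020054  78.22951215]
bar ((-9.422042846679688, 0.09424209594726562), (70.93631744384766, 14.427640914916992), 0.22825326025485992)
knob jig [-48.22721134  -0.12267391] 284 latch 1.5681162712697896
78.45 [ 420.  -395.8  229.1] [-180.     0.   -78.6]
```

```bash
python3 look.py top | head -4; python3 -c "
from workcell import env
print(env.job_done())"
```

```text
893 [ 31. 196.] ((570.9508666992188, 757.564453125), (108.66230010986328, 65.66962432861328), 51.29388427734375) 36.56196040382122 s,t -36.26578665184609 479.6841953571383
499 [193. 218.] ((517.8699340820312, 315.0357360839844), (31.425798416137695, 96.60649108886719), 80.6590805053711) 38.53105585887556 s,t -1.6028313849158478 36.59596927510546
505 [220. 222.] ((507.3472900390625, 242.4744415283203), (31.47585105895996, 96.41265106201172), 78.3122787475586) 38.588492543569146 s,t 1.2343282588175373 -36.9945883726878
959 [ 38. 248.] ((420.9720458984375, 730.2022705078125), (117.27619171142578, 65.40643310546875), 30.093393325805664) 36.62307491900992 s,t -172.68508846187763 429.128839331234
the job is handed in; nothing more can be done
None
```

The jig is loaded, the drill plate is seated on both pins and the latch is home. I handed the job in at about 78 s, and no verdict was reported.

I swung the latch to its -0.6 rad stop, then pushed the three square heels out of the row one at a time and laid each in its own nest. After that I lowered the plate over the pins and swung the latch back across it.

Last checks:
- **Heels:** before the plate went on, each was within about 1 mm of its nest centre and resting on the floor. The plate then covered them, so I could not re-check them.
- **Plate:** it is level to about 0.002 rad and within about 1 mm of its seat. Its top read 59.0 mm against 58 mm expected, which is the camera's usual offset of about 0.9 mm.
- **Latch:** it first reached about 1.49 rad, so I nudged it further, and it now reads 1.57 rad.
- **Round heels:** both are still in the row within a few millimetres of where they started, and the robot is clear of everything.
- **Bystanders:** I did not measure the glue bottle, mug or tin afterwards, but no move went near them.
- **Not settled:** the wrist and top cameras disagreed by 1–2 mm on absolute positions but agreed on the plate-to-jig displacement I worked from. The final top picture could not be viewed because the 16-picture limit was reached, so the last checks are numeric only.

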